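# Put the filtration bench to rights and seat the crucible

### The job

The two bottles and the rubber sleeve stand on each other's places: move the large bottle to the middle of the stirrer plate, the slim bottle to the middle of the balance pan and the rubber sleeve to the middle of the drip tray, all upright; the bare white tile is free for whatever has to wait. Only when all three stand right, put the white crucible foot down into the sleeve so that it sits loosely, without pressing it in. Leave the timer and the petri dish where they are.

Things in the scene. Friction and masses are not known exactly. Their poses are not given: they have to be found in the camera images.
- media_bottle: Large round clear bottle with a broad screw cap, upright, 71 mm diameter, 132 mm tall; the cap is 45 mm in diameter from 105 mm up to the top, a good place to grip from above. About 0.36 kg. Origin: centre of its underside, z up. Stands at the start on the balance pan.
- reagent_bottle: Slim pale pink bottle with a white screw cap, upright, 31 mm diameter, 109 mm tall (cap 28 mm in diameter from 95 mm up). About 0.05 kg. Origin: centre of its underside, z up. Stands at the start in the drip tray.
- sleeve: Grey-brown tapered rubber sleeve (adapter cone) on a round foot, open mouth up, 52 mm tall: foot disc 54 mm in diameter and 6 mm thick, narrow waist 30 mm, widening to an upright collar 56 mm in diameter from 38 mm up to the rim at 52 mm. Walls 4 mm: the mouth is 48 mm wide inside, straight down to 38 mm height, then tapers to 22 mm at the foot disc. About 0.09 kg. Origin: centre of its underside, z up. Stands at the start on the stirrer.
- crucible: White ceramic filter crucible, a slim open cup, mouth up, 80 mm tall and 40 mm in diameter, its lowest 20 mm tapering to 24 mm at the foot. About 0.06 kg. Origin: centre of its underside, z up. Stands alone on the bench at the start. Seated loosely in the sleeve, its underside rests about 9 mm above the sleeve's underside and its top 28 mm or more stands out above the sleeve's rim.
- stirrer: Magnetic stirrer, fixed: white flat-topped machine 136 x 108 mm with a square white ceramic plate 100 x 100 mm, whose top is 42 mm above the bench; a small knob at its front. Origin: on the bench under the centre of the plate, x towards the back of the machine, z up.
- balance: Balance, fixed: grey flat machine 138 x 112 mm with a round steel pan 96 mm in diameter, whose top is 36 mm above the bench; a blank dark display at its front. Origin: on the bench under the centre of the pan, x towards the back of the machine, z up.
- drip_tray: Drip tray, fixed: square open steel tray 116 x 116 mm, floor 3 mm above the bench, rim 14 mm high and 3 mm thick. Origin: on the bench under its centre, z up.
- tile: Bare white square tile, fixed, 108 x 108 mm, top 7 mm above the bench; empty at the start, the spare spot. Origin: on the bench under its centre, z up.
- timer: Bystander: white countdown timer lying flat, 73 x 65 x 19 mm. Origin: centre of its underside. Stays where it is.
- petri: Bystander: closed pale petri dish, 61 mm in diameter, 14 mm tall. Origin: centre of its underside. Stays where it is.
There are look-alikes about, which are no part of the job. Leave any orange or turquoise look-alike of the reagent_bottle alone.

How it is judged:
By the outcome, as a careful person would: the job done as asked, in the order asked, and still so for the second after the job is handed in, with the robot touching nothing.
It also fails if it takes over 128 s, if anything falls off the work surface, if the arm or the gripper's body presses on something with over 40 N, if the wrist force passes 120 N, or if a joint passes its speed limit or range.

### The arm

A 6-joint arm with a two-finger parallel gripper is mounted at the origin on a cart in front of the work surface, level with it; the furniture and walls round the work are solid. World frame = base frame: x ahead of the robot, y to its left, z up, the work surface at z = 0. Lengths are in m, angles in degrees, forces in N, time in s.
With the tool pointing down it reaches from about 0.4 to 0.825 m from the base axis. Payload 7 kg.
Tool frame: the origin (TCP) lies between the finger pads; the fingertips stand 19 mm ahead of it and the grasp point (between the pads) is the TCP; y points along the fingers, x is the direction in which the jaws open and shut, and the axes are right-handed (so a half turn about y gives the same grasp; the last joint's range is limited). The gripper opens to 88 mm and grips with 3 to 60 N. Pads are 19 mm wide; open, the fingers measure 130 mm over their backs; the gripper's body (78 mm by 193 mm) begins 47 mm behind the grasp point.
Start: joints at [-56.717, 20.546, 0.682, 0, -70.136, -16.507], TCP at [0.195, -0.646, 0.246] pointing down, gripper open.
Joint ranges: [-176.03, 176.03], [-82.01, 121.73], [-58.28, 71.71], [-173.87, 95.51], [-174.79, -0.11], [-173.66, 173.66]. Speed limits (degrees/s): [136.94, 136.94, 172.46, 180, 180, 180].

### API

Orientations are given as [roll, pitch, yaw] about the fixed x, y, z axes, in that order (R = Rz(yaw) Ry(pitch) Rx(roll)).
In Python, from plant import r gives the robot as it stands. The module is installed in compiled form; this text tells all that it offers.
- The arm moves only by the tool jog_arm, never from a script. Its argument "steps" is a list of rows, each a list of 5 numbers: the closure, from 0 (fully open) to 1 (shut), then the shift along the tool's x, y, z in m, then the turn about the tool's y in degrees. In form: [[jaw, x, y, z, turn], ...]. A call has 1 to 12 rows; each row shifts and turns the commanded pose from where the row before left it, along the tool's axes as they then stand; what a row does not reach is not made up. A row lasts 1/12 s, in which the tool goes at most 41.7 mm and 7.16 degrees, less where a joint would pass 70% of its speed; a pose out of reach is approached as far as the arm can. A call with a gripper value outside its range is refused whole. The fingers move at their own pace and stop on an object; "squeeze" is the grip in N (left out, the last holds). Time passes only in rows, so rows that do not move let the fingers close. It gives the time, the measured TCP pose, the force and the opening at its end, in the units of the state.
- r.get_state(): the state, without advancing time (a new reading comes with each control period).
- r.capture(name): name is "scene" or "top" or "wrist"; returns a dict with "image" (384x512x3 uint8, red, green, blue), "vfov" (degrees; the focal length in pixels is half the picture's height over the tangent of half this angle, whatever the lens; pixels are square), "cx", "cy" (the principal point, pixels), "R" (3x3) and "t" (3): a world point X has camera coordinates R X + t; the wrist camera has in their place "tool_from_camera" (4x4, takes a point from camera to tool coordinates, whose origin is the TCP and whose axes are the tool frame's). Camera axes: x right, y down, z forward; pixel columns grow to the right and rows downward; lengths in m; the calibration is good to about 2 mm. A picture is of the moment at which its call begins: read the wrist's pose just before it. There is no depth.
- r.close_job(): hands the job in, once; it reports no verdict.
The state is a dict: "time_s": time; "joints": joint angles; "qd": joint speeds; "joint_torque": joint torques, N m; "tcp_pos": TCP position; "eef_rot": TCP orientation; "contact_force": force on the tool from outside, world axes, zero at the start; "moment": the same for the moment, N m; "gripper_width": finger opening in m.
Only numpy, scipy, OpenCV 4.12 (cv2) and the standard library are available. Lean on these libraries where they do the work, as an engineer would, in place of code of your own. Each camera call takes 0.05 s, during which the arm holds its last target.

## Working session

There is one attempt and no reset: what is moved stays moved. The work goes in short steps, Python scripts to look and compute and a tool call to move; the robot and the scene stay as the last step left them, time stands still between calls to the robot, and variables do not carry over. Pictures are saved under pics/ and viewed, and the job is handed in when it is done.

Besides the shell and the picture viewer there is one more tool, called after ">>>" as name(argument=value, ...) on one line, values as JSON. jog_arm: Moves the arm, as the interface text tells. Its arguments: {"type":"object","properties":{"steps":{"type":"array","items":{"type":"array","items":{"type":"number"}}},"squeeze":{"type":"number"}},"required":["steps"]}

```bash
mkdir -p pics; python3 - <<'E'
from plant import r
import cv2,json
print(r.get_state())
for n in ("scene","top","wrist"):
    c=r.capture(n); cv2.imwrite(f"pics/{n}0.png",c["image"][:,:,::-1])
    print(n,{k:(v.tolist() if hasattr(v,'tolist') else v) for k,v in c.items() if k!="image"})
E
```

```text
{'time_s': 0.0, 'joints': array([-5.67158215e+01,  2.05914674e+01,  6.34769580e-01, -2.06830404e-02,
       -7.01344448e+01, -1.65055029e+01]), 'qd': array([-0.03419906, -0.03289736,  0.02283586,  0.09056895,  0.02418292,
        0.05675693]), 'joint_torque': array([-1.72493870e-03, -5.82717276e+01,  2.93054259e+01,  6.99711174e+00,
        6.94550079e-03, -1.78028963e-04]), 'tcp_pos': array([ 0.1946965 , -0.64584828,  0.24462808]), 'eef_rot': array([-8.99927453e+01, -9.29113682e-02,  1.06771626e+02]), 'contact_force': array([0.16362658, 0.30082777, 0.51277844]), 'moment': array([0.01447459, 0.02125829, 0.03249726]), 'gripper_width': 0.08771558463557094}
scene {'vfov': 42.82818427623104, 'cx': 251.68871461176084, 'cy': 187.04386164844934, 'R': [[-0.5306006417604335, -0.8476056638262393, -0.005253343040044031], [-0.47442676172784437, 0.3021154404227287, -0.8268285846622697], [0.7024117074194073, -0.4362234511209377, -0.5624294568852984]], 't': [0.30719916001310005, 0.3074734840653951, 1.0667945801428402]}
top {'vfov': 42.70023883312778, 'cx': 262.2396064997728, 'cy': 198.3511953118096, 'R': [[0.021719860139036602, -0.9996393083690326, -0.015795595557707584], [-0.9963285568759261, -0.02033385567420278, -0.08316213721973802], [0.08281095597247098, 0.017543872916282666, -0.9964108380050988]], 't': [0.04412875362635275, 0.5353413883150866, 1.4167662471959042]}
wrist {'vfov': 61.30565391485562, 'cx': 253.8009828718948, 'cy': 191.4807345731499, 'tool_from_camera': [[0.9999992571403348, 0.0009207025626237106, 0.000798765028656288, -0.0005084833633427488], [-0.0005026405349603293, -0.2855160085905708, 0.9583738081724705, -0.1394156703709319], [0.0011104374239194776, -0.9583734977269046, -0.2855153337098154, 0.07883372714066489], [0.0, 0.0, 0.0, 1.0]]}
```

View pics/scene0.png

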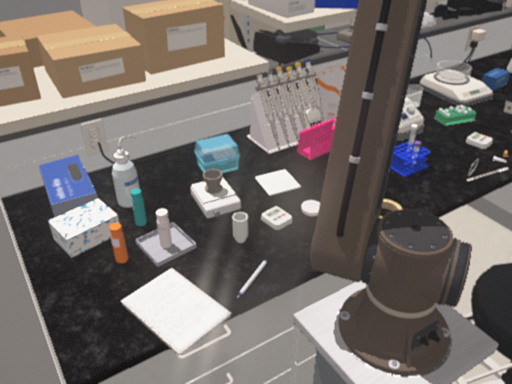

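View pics/top0.png

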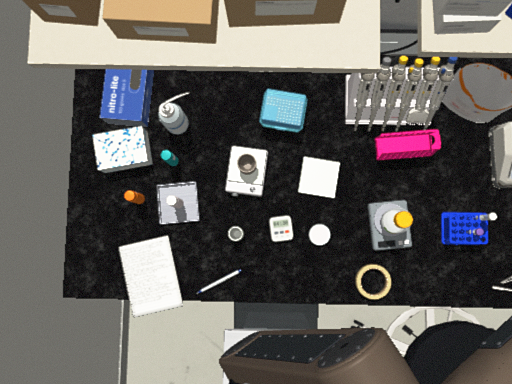

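View pics/wrist0.png

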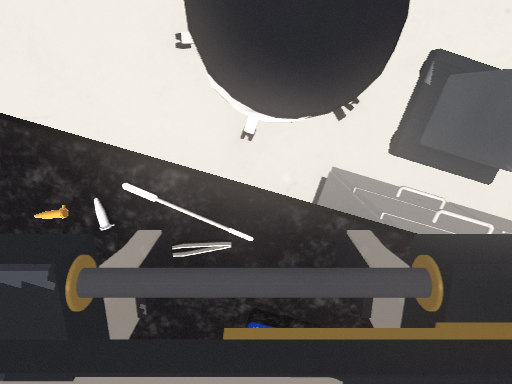

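```bash
cat > h.py <<'E'
import numpy as np,cv2
from plant import r
def K(c):
    h,w=c["image"].shape[:2]; f=h/2/np.tan(np.radians(c["vfov"]/2)); return f
def proj(c,X):
    X=np.atleast_2d(X).astype(float); p=X@np.array(c["R"]).T+np.array(c["t"]); f=K(c)
    return np.c_[c["cx"]+f*p[:,0]/p[:,2],c["cy"]+f*p[:,1]/p[:,2]]
def back(c,u,v,z):
    R=np.array(c["R"]);t=np.array(c["t"]);f=K(c)
    d=R.T@np.array([(u-c["cx"])/f,(v-c["cy"])/f,1]); o=-R.T@t
    return o+d*(z-o[2])/d[2]
def crop(c,name,x0,y0,x1,y1,s,drawn=()):
    im=cv2.resize(c["image"][y0:y1,x0:x1,::-1],None,fx=s,fy=s,interpolation=cv2.INTER_CUBIC)
    for P in drawn:
        q=((P-[x0,y0]+.5)*s).astype(np.int32); cv2.polylines(im,[q.reshape(-1,1,2)],True,(0,0,255),1)
    cv2.imwrite("pics/"+name,im)
def ring(x,y,z,d,n=40):
    a=np.linspace(0,2*np.pi,n,endpoint=False); return np.c_[x+d/2*np.cos(a),y+d/2*np.sin(a),0*a+z]
def sq(x,y,z,w,h,yaw):
    a=np.radians(yaw);R=np.array([[np.cos(a),-np.sin(a)],[np.sin(a),np.cos(a)]])
    p=np.array([[w,h],[w,-h],[-w,-h],[-w,h]])/2@R.T
    return np.c_[p+[x,y],np.full(4,z)]
E
python3 - <<'E'
from h import *
c=r.capture("top"); s=r.capture("scene")
crop(c,"topA.png",120,130,260,260,5)
crop(c,"topB.png",220,130,340,260,5)
crop(c,"topC.png",290,140,420,260,5)
crop(s,"scA.png",100,150,250,270,5)
for n,u,v,z in [("stir",246,171,.042),("sleeve",247,162,.094),("tile",319,177,.007),("bal",391,220,.036),("cap",403,219,.168),("petri",319,235,.014),("timer",281,228,.019),("cruc",235,233,.08),("tray",178,203,.003),("slim",172,201,.112)]:
    print(n,back(c,u,v,z).round(3))
E
```

```text
stir [0.611 0.104 0.042]
sleeve [0.63  0.099 0.094]
tile [ 0.603 -0.111  0.007]
bal [ 0.478 -0.317  0.036]
cap [ 0.476 -0.316  0.168]
petri [ 0.431 -0.113  0.014]
timer [ 0.449 -0.001  0.019]
cruc [0.431 0.129 0.08 ]
tray [0.517 0.306 0.003]
slim [0.514 0.302 0.112]
```

View pics/topA.png

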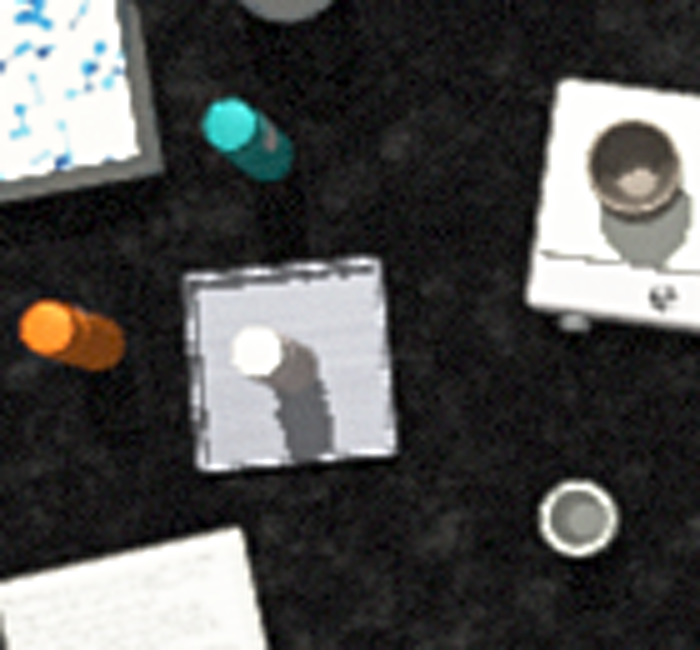

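View pics/topB.png

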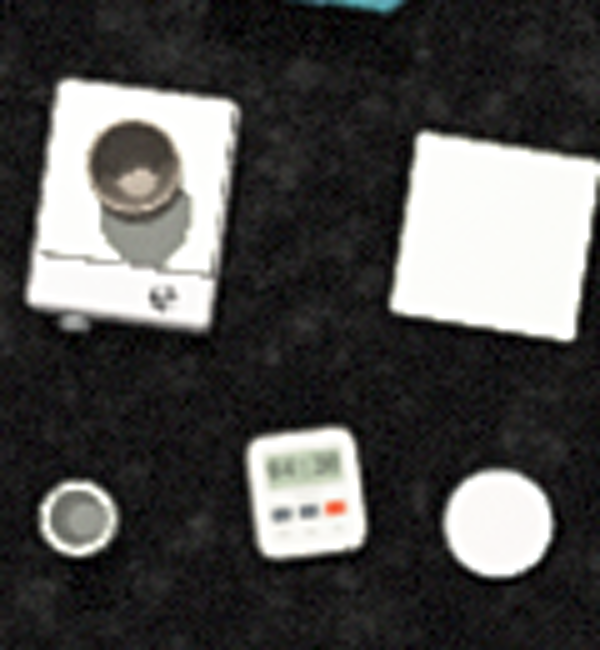

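View pics/topC.png

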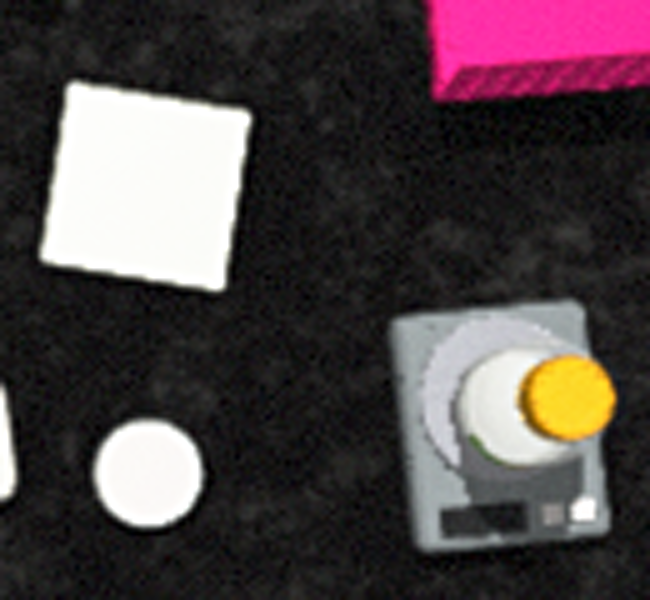

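View pics/scA.png

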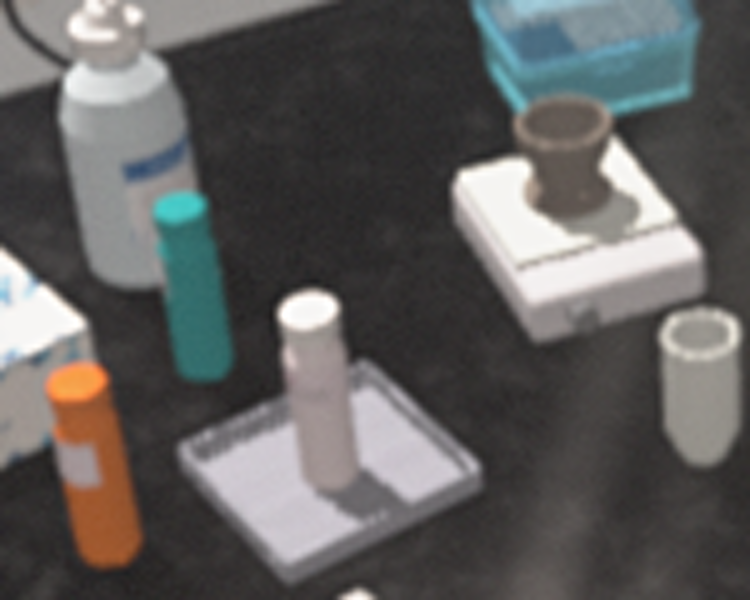

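```bash
cat > ov.py <<'E'
from h import *
P=dict(stir=(.611,.104,-8),tile=(.603,-.111,-8),bal=(.478,-.317,5),tray=(.517,.306,5),sleeve=(.628,.099),media=(.476,-.316),slim=(.514,.302),cruc=(.431,.129))
def shapes(P):
    L=[]
    x,y,a=P["stir"]; L+=[sq(x,y,.042,.1,.1,a)]
    x,y,a=P["tile"]; L+=[sq(x,y,.007,.108,.108,a)]
    x,y,a=P["bal"]; L+=[ring(x,y,.036,.096)]
    x,y,a=P["tray"]; L+=[sq(x,y,.014,.116,.116,a)]
    x,y=P["sleeve"]; L+=[ring(x,y,.094,.056),ring(x,y,.042,.054)]
    x,y=P["media"]; L+=[ring(x,y,.168,.045),ring(x,y,.036,.071)]
    x,y=P["slim"]; L+=[ring(x,y,.112,.028),ring(x,y,.003,.031)]
    x,y=P["cruc"]; L+=[ring(x,y,.08,.04),ring(x,y,0,.024)]
    return L
def go(P,tag):
    c=r.capture("top"); s=r.capture("scene"); L=shapes(P)
    D=[proj(c,X) for X in L]
    crop(c,tag+"A.png",140,140,260,250,6,D); crop(c,tag+"C.png",290,140,420,260,5,D)
    D=[proj(s,X) for X in L]
    crop(s,tag+"S.png",120,150,300,270,4,D)
    f=np.hstack([cv2.resize(cv2.imread("pics/"+tag+k+".png"),(600,500)) for k in "AC"])
if __name__=="__main__": go(P,"o1")
E
python3 ov.py
```

```text
(no output)
```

View pics/o1A.png

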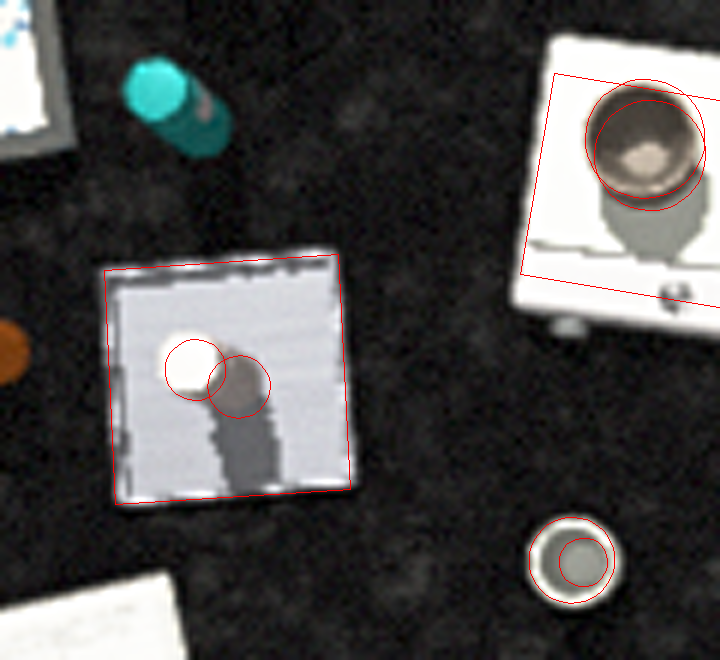

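View pics/o1C.png

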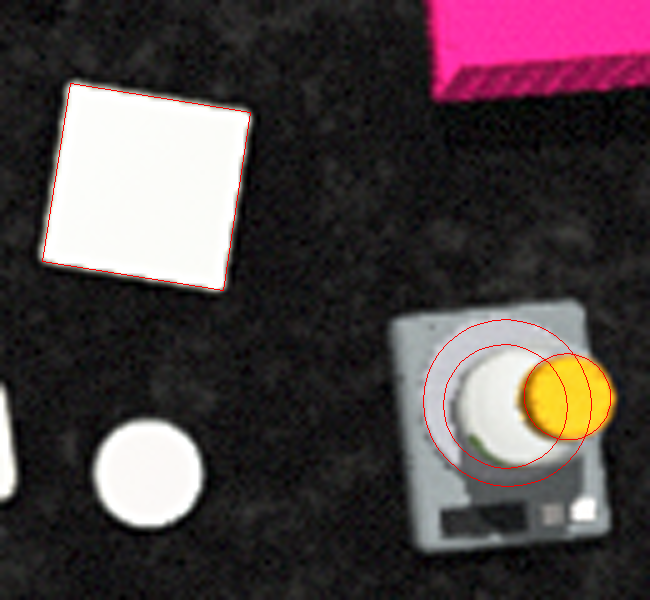

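View pics/o1S.png

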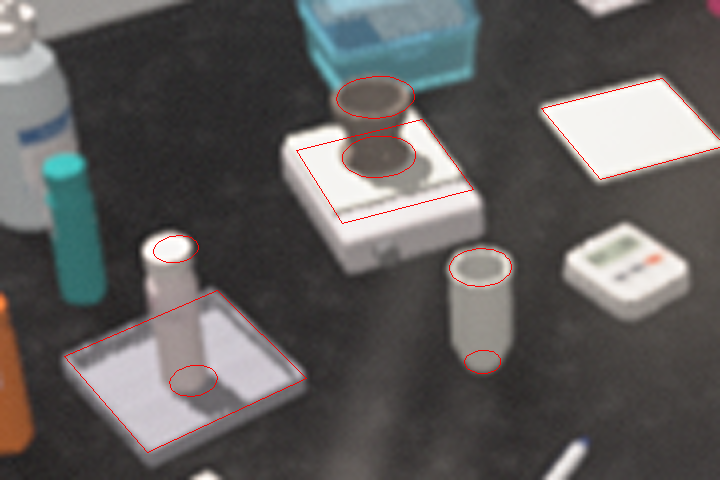

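```bash
python3 - <<'E'
from h import *
c=r.capture("top"); s=r.capture("scene")
for u,v in [(60,80),(240,100),(40,252),(212,275),(213,327),(27,303)]:
    print(back(c,u/5+219.5,v/5+129.5,.042).round(4))
crop(c,"stT.png",215,135,275,205,10); crop(s,"stS.png",180,160,250,225,10)
# cap segmentation
def seg(c,box,lo,hi):
    x0,y0,x1,y1=box; m=cv2.inRange(c["image"][y0:y1,x0:x1],lo,hi)
    n,l,st,ce=cv2.connectedComponentsWithStats(m); i=1+np.argmax(st[1:,4]); return ce[i]+[x0,y0],st[i,4]
print(seg(c,(162,190,184,212),(235,225,220),(255,255,255)), seg(s,(150,200,175,220),(225,220,215),(255,255,255)))
print(seg(c,(380,200,420,240),(180,100,0),(255,220,90)))
E
```

```text
[0.6857 0.1482 0.042 ]
[0.6758 0.0428 0.042 ]
[0.5844 0.1571 0.042 ]
[0.5729 0.0569 0.042 ]
[0.5427 0.0557 0.042 ]
[0.5545 0.1638 0.042 ]
(array([170.89333333, 199.77333333]), np.int32(75)) (array([161.15517241, 211.75862069]), np.int32(58))
(array([403.66824645, 218.87203791]), np.int32(211))
```

View pics/stT.png

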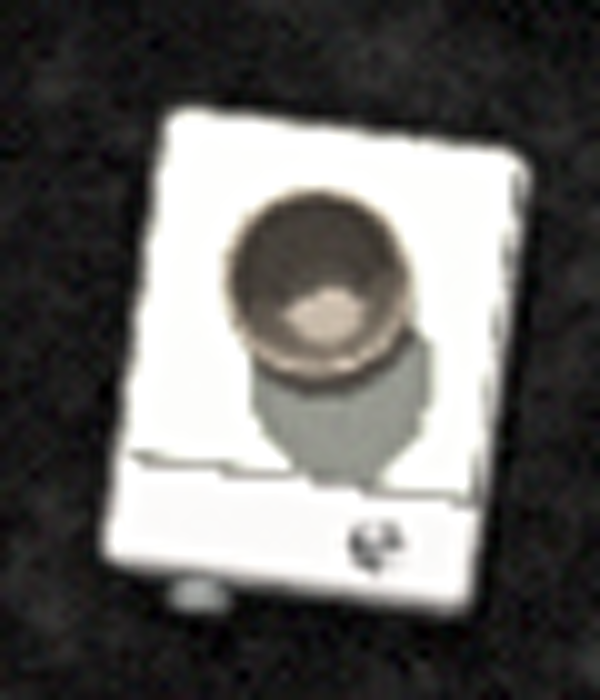

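View pics/stS.png

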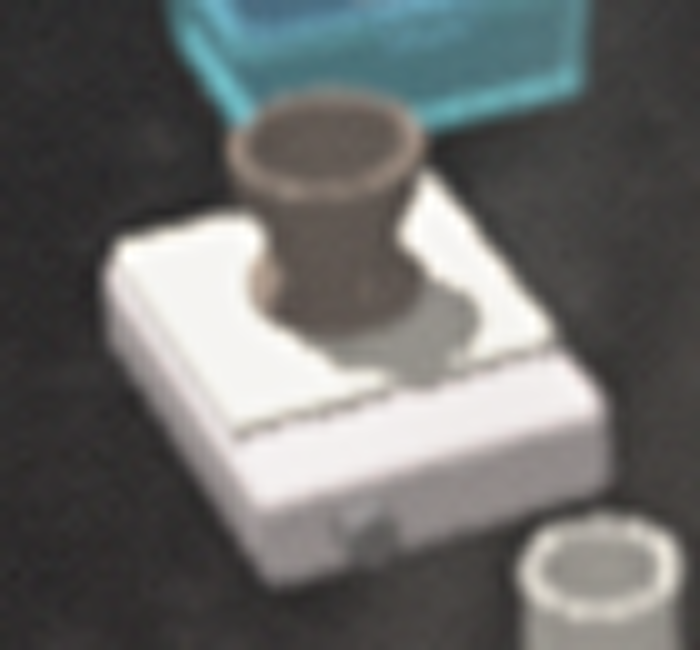

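```bash
python3 - <<'E'
from h import *
import ov
c=r.capture("top"); s=r.capture("scene")
def tri(z,tu,su):
    print(back(c,*tu,z).round(4),back(s,*su,z).round(4))
tri(.112,(170.9,199.8),(161.2,211.2))
tri(.094,(246.5,163),(32.7*1+180-.5,14.2+160-.5))
tri(.08,(235,233),(60.2/1+180-.5,57+160-.5))
print(back(c,403.67,218.87,.168))
ov.P.update(stir=(.6284,.1018,-6),slim=(.5165,.3055),media=(.4765,-.318))
ov.go(ov.P,"o2")
E
```

```text
[0.5177 0.3054 0.112 ] [0.5193 0.306  0.112 ]
[0.6269 0.1004 0.094 ] [0.6302 0.1017 0.094 ]
[0.4307 0.1285 0.08  ] [0.4302 0.1292 0.08  ]
[ 0.4759745  -0.31778554  0.168     ]
```

View pics/o2A.png

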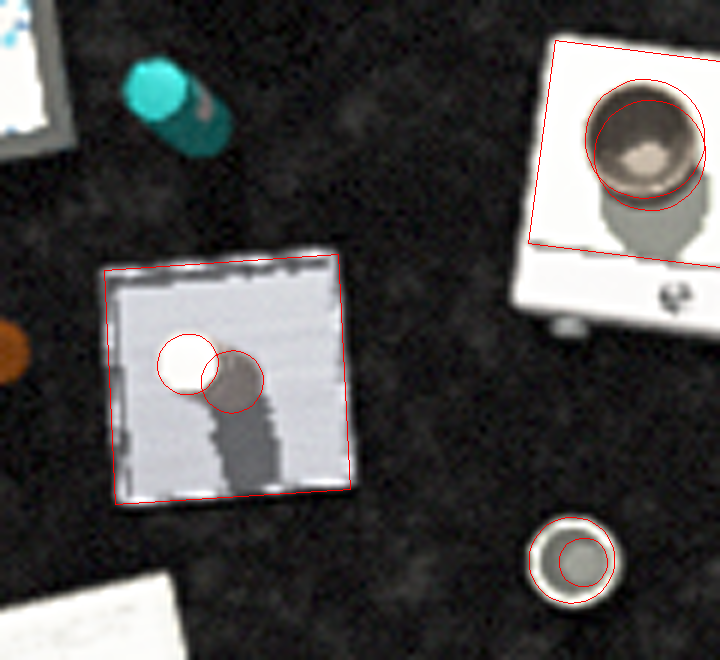

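View pics/o2S.png

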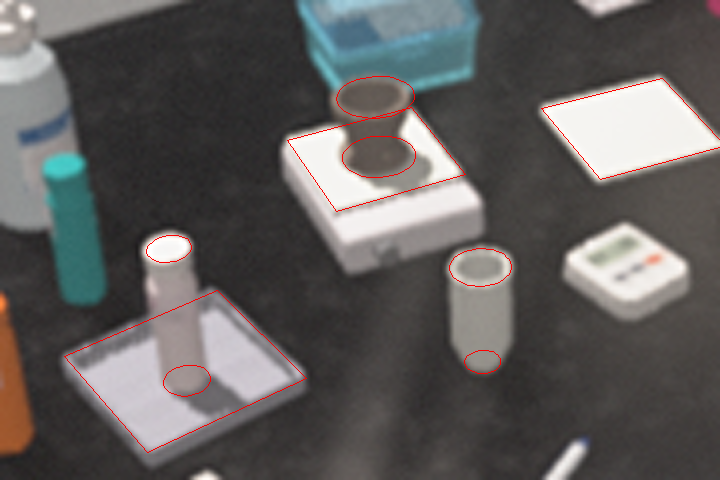

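>>> jog_arm(steps=[[0,0,0,0,5.6],[0,0,-0.005,0,5.6],[0,0,0,0,5.57],[0,0.015,0,-0.009,0],[0,0.031,0,-0.018,0],[0,0.031,0,-0.018,0],[0,0.031,0,-0.018,0],[0,0.031,0,-0.018,0],[0,0.031,0,-0.018,0],[0,0.031,0,-0.018,0],[0,0.031,0,-0.018,0],[0,0.031,0,-0.018,0]], squeeze=15)

```text
time_s: 1.65
tcp_pos: [0.3483, -0.3817, 0.2509]
eef_rot: [-90.0, 0.0, 90.0]
contact_force: [1.6, 0.1, -0.2]
gripper_width: 0.0874
```

>>> jog_arm(steps=[[0,0.035,0,-0.0203,0],[0,0.035,0,-0.0203,0],[0,0.035,0,-0.0203,0],[0,0.035,0,-0.0203,0],[0,0.035,0,-0.0203,0],[0,0.035,0,-0.0203,0],[0,0.035,0,-0.0203,0],[0,0.035,0,-0.0203,0],[0,0.035,0,-0.0203,0],[0,0.035,0,-0.0203,0],[0,0.035,0,-0.0203,0],[0,0.035,0,-0.0203,0]])

```text
time_s: 2.65
tcp_pos: [0.592, 0.0388, 0.2509]
eef_rot: [-90.0, -0.0, 90.0]
contact_force: [1.0, -1.3, 0.6]
gripper_width: 0.0879
```

>>> jog_arm(steps=[[0,0.03,0,-0.018,0],[0,0.02,0,-0.012,0],[0,0.01,0,-0.005,0],[0,0,0,0,0]])

```text
time_s: 2.98
tcp_pos: [0.6271, 0.0988, 0.2498]
eef_rot: [-90.0, 0.0, 90.1]
contact_force: [-0.4, -0.3, 0.2]
gripper_width: 0.0878
```

```bash
cat >> h.py <<'E'
from scipy.spatial.transform import Rotation as Ro
def wrist():
    st=r.get_state(); c=r.capture("wrist"); c=dict(c)
    Rt=Ro.from_euler('xyz',st["eef_rot"],degrees=True).as_matrix(); T=np.array(c["tool_from_camera"])
    Rw=Rt@T[:3,:3]; tw=Rt@T[:3,3]+st["tcp_pos"]
    c["R"]=Rw.T; c["t"]=-Rw.T@tw; return c,st
E
python3 - <<'E'
from h import *
c,st=wrist(); print(st["tcp_pos"].round(4),st["joints"].round(1))
D=[proj(c,ring(.628,.101,.094,.056)),proj(c,ring(.628,.101,.094,.048)),proj(c,sq(.6284,.1018,.042,.1,.1,-6))]
crop(c,"w1.png",0,0,512,384,1.5,D)
E
```

```text
[0.6271 0.0988 0.2498] [  26.5   16.7   -4.3   -0.   -69.  -116.4]
```

View pics/w1.png

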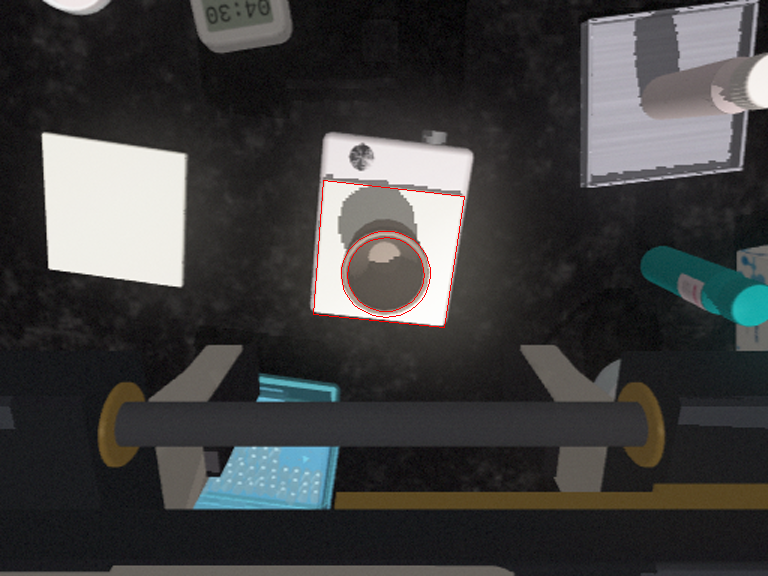

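>>> jog_arm(steps=[[0,0.0022,0.022,-0.001,0],[0,0,0.022,0,0],[0,0,0.022,0,0],[0,0,0.022,0,0],[0,0,0.022,0,0],[0,0,0.022,0,0],[0,0,0.018,0,0],[0,0,0.012,0,0],[0,0,0,0,0],[0.6,0,0,0,0],[0.6,0,0,0,0],[0.6,0,0,0,0]], squeeze=12)

```text
time_s: 4.03
tcp_pos: [0.6282, 0.0991, 0.0902]
eef_rot: [-90.1, -0.0, 90.0]
contact_force: [0.1, 0.5, 0.1]
gripper_width: 0.0731
```

>>> jog_arm(steps=[[0.6,0,0,0,0],[0.6,0,0,0,0],[0.6,0,0,0,0],[0.6,0,0,0,0]])

```text
time_s: 4.37
tcp_pos: [0.6277, 0.0992, 0.0893]
eef_rot: [-90.1, -0.0, 90.0]
contact_force: [-1.0, 0.8, 4.0]
gripper_width: 0.0546
```

>>> jog_arm(steps=[[0.6,0,-0.006,0,0],[0.6,0,-0.015,0,0],[0.6,0,-0.025,0,0],[0.6,-0.01,-0.02,0.0012,0],[0.6,-0.025,-0.01,0.003,0],[0.6,-0.035,0,0.004,0],[0.6,-0.035,0,0.004,0],[0.6,-0.035,0,0.004,0],[0.6,-0.035,0,0.004,0],[0.6,-0.025,0,0.0035,0],[0.6,-0.01,0,0.001,0],[0.6,0,0,0,0]])

```text
time_s: 5.37
tcp_pos: [0.602, -0.1132, 0.1646]
eef_rot: [-90.0, 0.0, 89.8]
contact_force: [-1.0, 0.8, -0.5]
gripper_width: 0.0548
```

>>> jog_arm(steps=[[0.6,0.002,0.02,-0.001,0],[0.6,0,0.025,0,0],[0.6,0,0.025,0,0],[0.6,0,0.018,0,0],[0.6,0,0.01,0,0],[0.6,0,0.006,0,0],[0.6,0,0.003,0,0],[0.6,0,0.002,0,0],[0.6,0,0.001,0,0],[0.6,0,0,0,0]])

```text
time_s: 6.2
tcp_pos: [0.6042, -0.1089, 0.0553]
eef_rot: [-90.1, -0.0, 90.0]
contact_force: [0.3, -0.6, -1.1]
gripper_width: 0.0548
```

>>> jog_arm(steps=[[0.6,0,0.001,0,0],[0.6,0,0,0,0],[0.2,0,0,0,0],[0,0,0,0,0],[0,0,0,0,0],[0,0,0,0,0],[0,0,-0.01,0,0],[0,0,-0.03,0,0],[0,0,-0.04,0,0],[0,0,-0.04,0,0],[0,0,-0.03,0,0],[0,0,-0.02,0,0]])

```text
time_s: 7.2
tcp_pos: [0.6047, -0.1092, 0.2287]
eef_rot: [-90.3, 0.0, 90.0]
contact_force: [0.3, -0.7, -0.4]
gripper_width: 0.0876
```

```bash
python3 - <<'E'
from h import *
c=r.capture("top"); cv2.imwrite("pics/t2.png",c["image"][:,:,::-1]); w,st=wrist();crop(w,"w2.png",0,0,512,384,1.5,[proj(w,ring(.6042,-.1089,.059,.056))]);print(st["tcp_pos"])
E
```

```text
[ 0.60607351 -0.10943916  0.23195628]
```

View pics/w2.png

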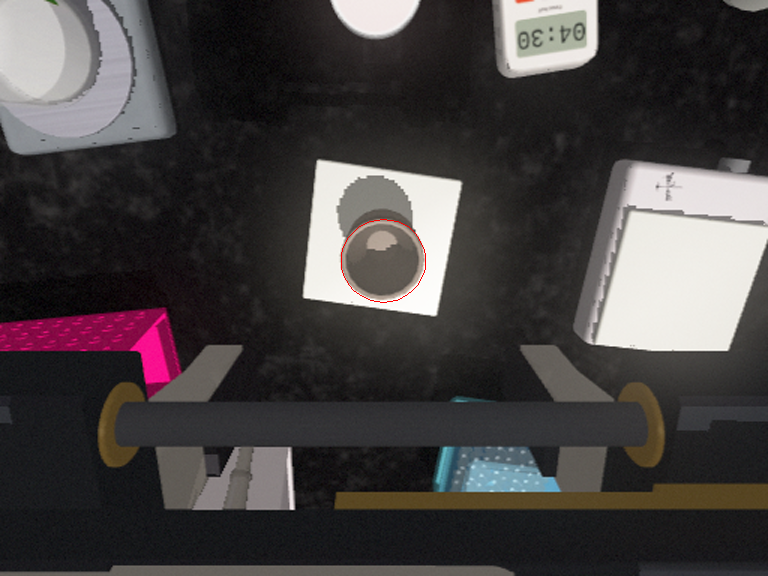

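>>> jog_arm(steps=[[0,-0.01,-0.02,0.006,0],[0,-0.022,-0.01,0.014,0],[0,-0.03,0,0.019,0],[0,-0.03,0,0.019,0],[0,-0.03,0,0.019,0],[0,-0.03,0,0.019,0],[0,-0.03,0,0.018,0],[0,-0.017,0,0.011,0],[0,-0.0096,0,0.005,0],[0,0,0,0,0],[0,0,0,0,0]])

```text
time_s: 8.22
tcp_pos: [0.4735, -0.3178, 0.2535]
eef_rot: [-90.0, -0.0, 89.9]
contact_force: [-0.0, -0.5, -0.2]
gripper_width: 0.0877
```

```bash
python3 - <<'E'
from h import *
w,st=wrist();crop(w,"w3.png",0,0,512,384,1.5,[proj(w,ring(.476,-.318,.168,.045)),proj(w,ring(.478,-.317,.036,.096)),proj(w,ring(.476,-.318,.036,.071))]);print(st["tcp_pos"])
E
```

```text
[ 0.47345465 -0.31777142  0.25345262]
```

View pics/w3.png

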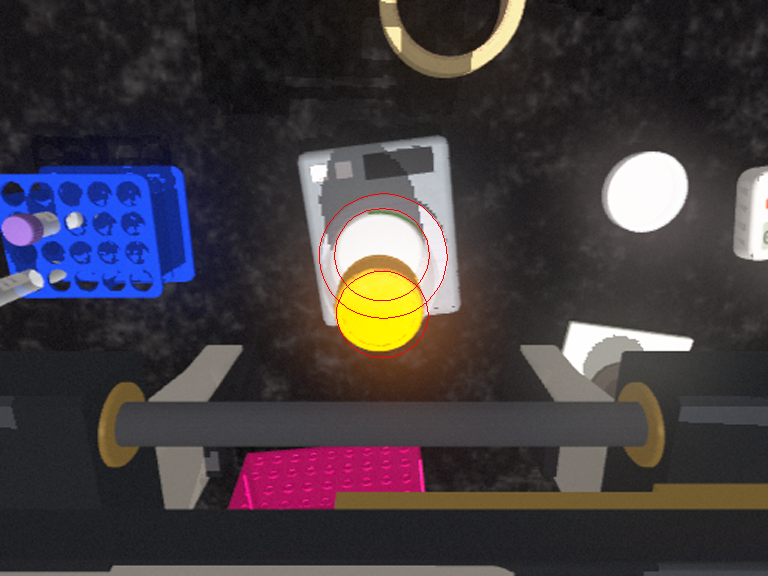

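>>> jog_arm(steps=[[0,0,0.015,0,0],[0,0,0.02,0,0],[0,0,0.02,0,0],[0,0,0.018,0,0],[0,0,0.012,0,0],[0,0,0.0065,0,0],[0,0,0,0,0],[0.7,0,0,0,0],[0.7,0,0,0,0],[0.7,0,0,0,0],[0.7,0,0,0,0],[0.7,0,0,0,0]], squeeze=30)

```text
time_s: 9.27
tcp_pos: [0.4739, -0.3177, 0.1627]
eef_rot: [-90.1, 0.0, 90.0]
contact_force: [-0.1, 0.2, -0.2]
gripper_width: 0.0597
```

>>> jog_arm(steps=[[0.7,0,0,0,0],[0.7,0,0,0,0],[0.7,0,0,0,0],[0.7,0,0,0,0]])

```text
time_s: 9.6
tcp_pos: [0.4738, -0.3179, 0.1623]
eef_rot: [-90.0, 0.0, 90.0]
contact_force: [-0.8, -1.0, 0.4]
gripper_width: 0.0449
```

>>> jog_arm(steps=[[0.7,0,-0.004,0,0],[0.7,0,-0.008,0,0],[0.7,0,-0.015,0,0],[0.7,0,-0.02,0,0],[0.7,0,-0.02,0,0],[0.7,0,-0.015,0,0],[0.7,0,-0.01,0,0],[0.7,0,-0.005,0,0],[0.7,0,0,0,0]])

```text
time_s: 10.35
tcp_pos: [0.4739, -0.3176, 0.26]
eef_rot: [-90.1, 0.0, 90.0]
contact_force: [0.6, 0.1, -4.6]
gripper_width: 0.0446
```

>>> jog_arm(steps=[[0.7,0.005,0,-0.0018,0],[0.7,0.012,0,-0.0044,0],[0.7,0.02,0,-0.0073,0],[0.7,0.028,0,-0.0103,0],[0.7,0.029,0,-0.0106,0],[0.7,0.029,0,-0.0106,0],[0.7,0.029,0,-0.0106,0],[0.7,0.029,0,-0.0106,0],[0.7,0.029,0,-0.0106,0],[0.7,0.029,0,-0.0106,0],[0.7,0.029,0,-0.0106,0],[0.7,0.029,0,-0.0106,0]])

```text
time_s: 11.35
tcp_pos: [0.5819, -0.0182, 0.2579]
eef_rot: [-89.9, 0.0, 90.0]
contact_force: [0.7, -0.6, -3.1]
gripper_width: 0.0443
```

>>> jog_arm(steps=[[0.7,0.029,0,-0.0106,0],[0.7,0.029,0,-0.0106,0],[0.7,0.028,0,-0.0103,0],[0.7,0.02,0,-0.0073,0],[0.7,0.012,0,-0.0044,0],[0.7,0.005,0,-0.0018,0],[0.7,0,0,0,0],[0.7,0,0,0,0]])

```text
time_s: 12.02
tcp_pos: [0.6267, 0.1021, 0.2585]
eef_rot: [-89.9, 0.0, 90.0]
contact_force: [0.1, -1.0, -3.1]
gripper_width: 0.0444
```

```bash
python3 - <<'E'
from h import *
w,st=wrist();p=st["tcp_pos"];crop(w,"w4.png",0,0,512,384,1.5,[proj(w,sq(.6284,.1018,.042,.1,.1,-6)),proj(w,ring(p[0],p[1],p[2]-.126,.071)),proj(w,ring(p[0],p[1],p[2]+.006,.045))]);print(st["tcp_pos"])
E
```

```text
[0.62665502 0.10210448 0.25845268]
```

View pics/w4.png

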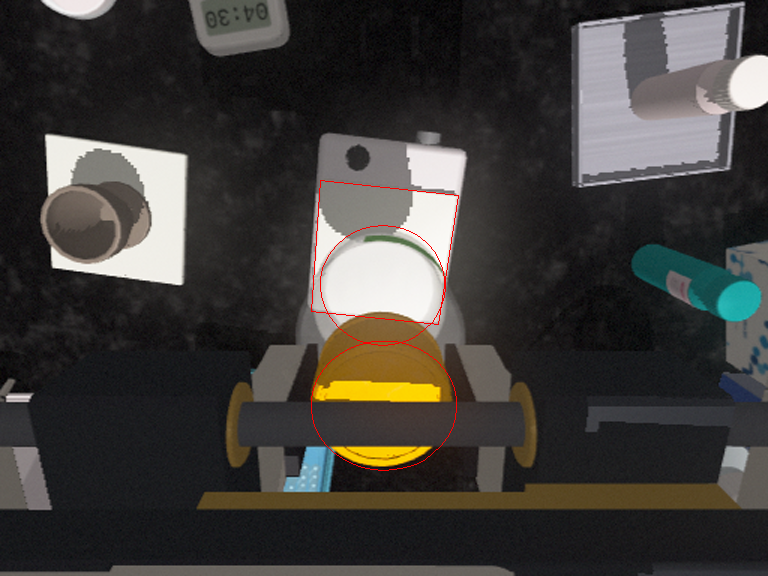

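>>> jog_arm(steps=[[0.7,0,0.01,-0.0015,0],[0.7,0,0.016,0,0],[0.7,0,0.018,0,0],[0.7,0,0.016,0,0],[0.7,0,0.012,0,0],[0.7,0,0.007,0,0],[0.7,0,0.004,0,0],[0.7,0,0.002,0,0],[0.7,0,0.002,0,0],[0.7,0,0.001,0,0],[0.7,0,0,0,0],[0.7,0,0,0,0]])

```text
time_s: 13.07
tcp_pos: [0.629, 0.1025, 0.1716]
eef_rot: [-90.0, -0.0, 90.0]
contact_force: [0.3, 0.9, -4.8]
gripper_width: 0.0445
```

>>> jog_arm(steps=[[0.7,0,0.001,0,0],[0.7,0,0.001,0,0],[0.7,0,0,0,0],[0.7,0,0,0,0]])

```text
time_s: 13.4
tcp_pos: [0.6287, 0.1024, 0.169]
eef_rot: [-90.0, 0.0, 90.0]
contact_force: [-0.1, 0.3, -3.0]
gripper_width: 0.0447
```

>>> jog_arm(steps=[[0.7,0,0.001,0,0],[0.7,0,0,0,0],[0.7,0,0,0,0]])

```text
time_s: 13.65
tcp_pos: [0.6289, 0.1024, 0.1683]
eef_rot: [-90.0, -0.0, 90.0]
contact_force: [-0.1, -0.2, -2.2]
gripper_width: 0.0447
```

>>> jog_arm(steps=[[0.7,0,0.0007,0,0],[0.7,0,0,0,0],[0.5,0,0,0,0],[0.3,0,0,0,0],[0.1,0,0,0,0],[0,0,0,0,0],[0,0,0,0,0],[0,0,-0.01,0,0],[0,0,-0.02,0,0],[0,0,-0.03,0,0],[0,0,-0.03,0,0],[0,0,-0.02,0,0]])

```text
time_s: 14.65
tcp_pos: [0.6295, 0.1024, 0.2813]
eef_rot: [-90.2, -0.0, 90.0]
contact_force: [0.2, 0.2, 1.0]
gripper_width: 0.087
```

```bash
python3 - <<'E'
from h import *
w,st=wrist();p=st["tcp_pos"];D=[sq(.6284,.1018,.042,.1,.1,-6),ring(.6284,.1018,.042,.071),ring(.6284,.1018,.174,.045)]
crop(w,"w5.png",0,0,512,384,1.5,[proj(w,d) for d in D]);print(st["tcp_pos"],st["gripper_width"])
s=r.capture("scene");crop(s,"s5.png",160,140,260,240,6,[proj(s,d) for d in D])
E
```

```text
[0.6294925  0.10242241 0.28129381] 0.08699225561530367
```

View pics/w5.png

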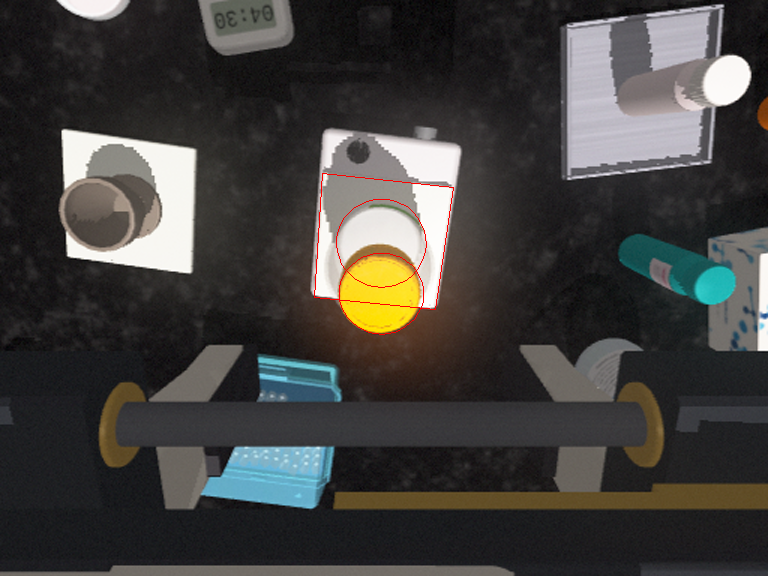

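View pics/s5.png

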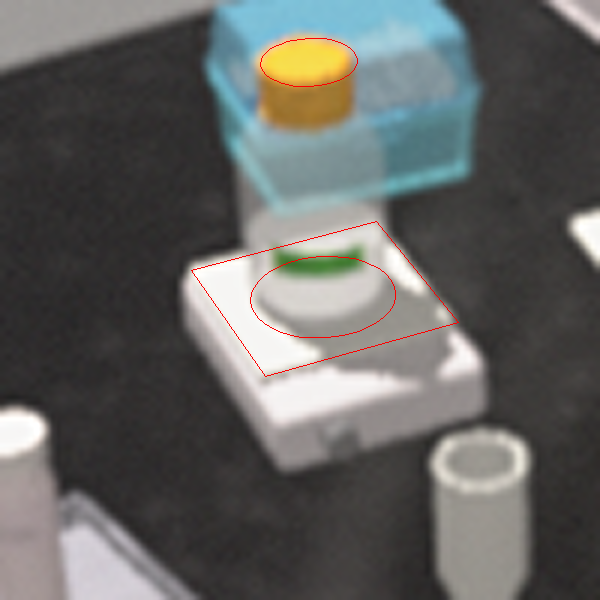

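>>> jog_arm(steps=[[0.3,0.01,-0.005,0.0055,0],[0.3,0.022,0,0.012,0],[0.3,0.03,0,0.0165,0],[0.3,0.03,0,0.0165,0],[0.3,0.03,0,0.0165,0],[0.3,0.03,0,0.0165,0],[0.3,0.025,0.01,0.014,0],[0.3,0.016,0.02,0.009,0],[0.3,0.01,0.02,0.005,0],[0.3,0,0.01,0,0],[0.3,0,0,0,0],[0.3,0,0,0,0]])

```text
time_s: 15.75
tcp_pos: [0.517, 0.305, 0.2221]
eef_rot: [-90.0, 0.1, 90.0]
contact_force: [-0.3, -0.1, -0.2]
gripper_width: 0.0611
```

```bash
python3 - <<'E'
from h import *
w,st=wrist();p=st["tcp_pos"];D=[sq(.517,.3065,.014,.116,.116,5),ring(.518,.3055,.112,.028),ring(.518,.3055,.003,.031)]
crop(w,"w6.png",0,0,512,384,1.5,[proj(w,d) for d in D]);print(st["tcp_pos"],st["gripper_width"])
c=r.capture("top"); print(back(c,165.3,154.2,.109),back(c,129.5,195.1,.109))
E
```

```text
[0.51704887 0.30503491 0.22207489] 0.06113576874042606
[0.64490968 0.32637865 0.109     ] [0.52864662 0.4213912  0.109     ]
```

View pics/w6.png

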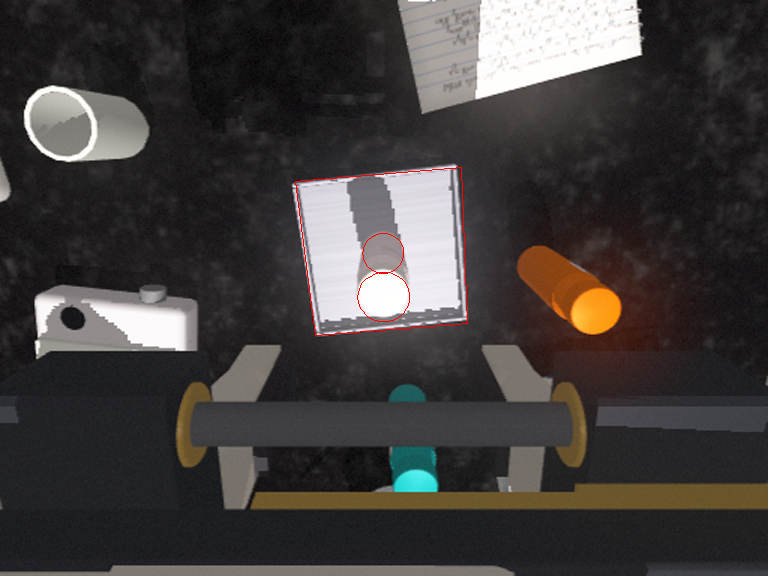

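>>> jog_arm(steps=[[0.3,0.0005,0.015,-0.001,0],[0.3,0,0.022,0,0],[0.3,0,0.025,0,0],[0.3,0,0.025,0,0],[0.3,0,0.022,0,0],[0.3,0,0.015,0,0],[0.3,0,0.01,0,0],[0.3,0,0,0,0],[0.8,0,0,0,0],[0.8,0,0,0,0],[0.8,0,0,0,0],[0.8,0,0,0,0]], squeeze=10)

```text
time_s: 16.85
tcp_pos: [0.5187, 0.3064, 0.0896]
eef_rot: [-90.1, -0.1, 90.0]
contact_force: [0.1, -0.1, 0.4]
gripper_width: 0.0404
```

>>> jog_arm(steps=[[0.8,0,0,0,0],[0.8,0,0,0,0],[0.8,0,0,0,0]])

```text
time_s: 17.1
tcp_pos: [0.5185, 0.3062, 0.089]
eef_rot: [-90.0, -0.0, 90.0]
contact_force: [-0.5, 0.2, 4.0]
gripper_width: 0.0302
```

>>> jog_arm(steps=[[0.8,0,-0.004,0,0],[0.8,0,-0.01,0,0],[0.8,0,-0.018,0,0],[0.8,0,-0.02,0,0],[0.8,0,-0.02,0,0],[0.8,0,-0.02,0,0],[0.8,0,-0.018,0,0],[0.8,0,-0.01,0,0],[0.8,-0.006,-0.004,0.0004,0],[0.8,-0.014,0,0.0009,0],[0.8,-0.022,0,0.0014,0],[0.8,-0.028,0,0.0018,0]])

```text
time_s: 18.1
tcp_pos: [0.5128, 0.2346, 0.2108]
eef_rot: [-89.9, 0.1, 90.1]
contact_force: [0.5, -0.8, -0.4]
gripper_width: 0.0306
```

>>> jog_arm(steps=[[0.8,-0.031,0,0.002,0],[0.8,-0.031,0,0.002,0],[0.8,-0.031,0,0.002,0],[0.8,-0.031,0,0.002,0],[0.8,-0.031,0,0.002,0],[0.8,-0.031,0,0.002,0],[0.8,-0.031,0,0.002,0],[0.8,-0.031,0,0.002,0],[0.8,-0.031,0,0.002,0],[0.8,-0.031,0,0.002,0],[0.8,-0.031,0,0.002,0],[0.8,-0.031,0,0.002,0]])

```text
time_s: 19.1
tcp_pos: [0.4876, -0.1382, 0.2111]
eef_rot: [-89.9, -0.0, 90.0]
contact_force: [1.2, 0.3, -0.3]
gripper_width: 0.0306
```

>>> jog_arm(steps=[[0.8,-0.031,0,0.002,0],[0.8,-0.031,0,0.002,0],[0.8,-0.031,0,0.002,0],[0.8,-0.031,0,0.002,0],[0.8,-0.028,0,0.002,0],[0.8,-0.017,0,0.001,0],[0.8,-0.009,0,0.001,0],[0.8,-0.003,0,0,0],[0.8,0,0,0,0],[0.8,0,0,0,0]])

```text
time_s: 19.93
tcp_pos: [0.4772, -0.3166, 0.2119]
eef_rot: [-90.0, -0.0, 90.0]
contact_force: [0.0, 0.1, -0.7]
gripper_width: 0.0307
```

```bash
python3 - <<'E'
from h import *
w,st=wrist();p=st["tcp_pos"];D=[ring(.478,-.317,.036,.096),ring(p[0],p[1],p[2]-.086,.031)]
crop(w,"w7.png",0,0,512,384,1.5,[proj(w,d) for d in D]);print(st["tcp_pos"],st["gripper_width"])
c=r.capture("top");crop(c,"t7.png",340,170,440,270,6,[proj(c,d) for d in D])
E
```

```text
[ 0.47724512 -0.31657665  0.21186589] 0.030709062189428028
```

View pics/w7.png

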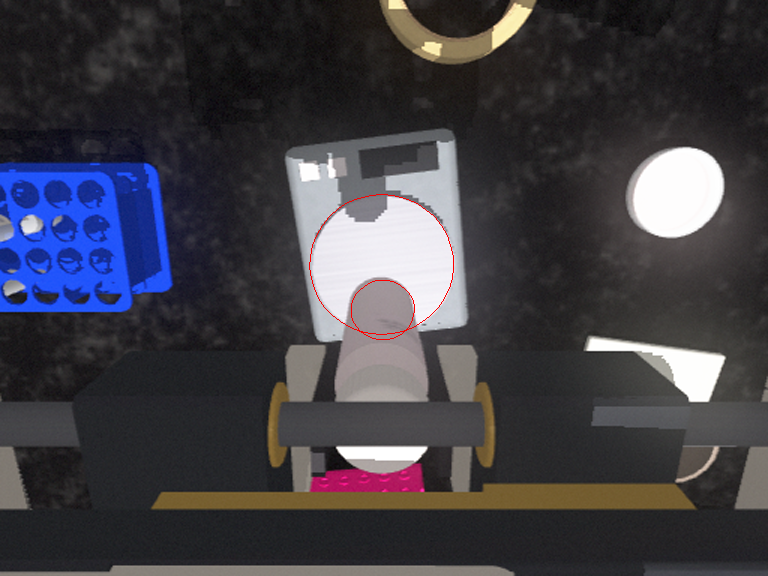

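>>> jog_arm(steps=[[0.8,0,0.01,-0.0008,0],[0.8,0,0.016,0,0],[0.8,0,0.018,0,0],[0.8,0,0.016,0,0],[0.8,0,0.012,0,0],[0.8,0,0.007,0,0],[0.8,0,0.004,0,0],[0.8,0,0.002,0,0],[0.8,0,0.002,0,0],[0.8,0,0.001,0,0],[0.8,0,0,0,0],[0.8,0,0,0,0]])

```text
time_s: 21.03
tcp_pos: [0.4788, -0.3172, 0.1248]
eef_rot: [-90.0, 0.0, 90.0]
contact_force: [-0.9, -0.5, -0.2]
gripper_width: 0.0304
```

>>> jog_arm(steps=[[0.8,0,0.001,0,0],[0.8,0,0.001,0,0],[0.8,0,0.0005,0,0],[0.8,0,0,0,0],[0.8,0,0,0,0]])

```text
time_s: 21.45
tcp_pos: [0.4787, -0.3172, 0.1221]
eef_rot: [-90.0, 0.0, 90.0]
contact_force: [0.2, 0.0, 2.6]
gripper_width: 0.0306
```

>>> jog_arm(steps=[[0.6,0,0,0,0],[0.4,0,0,0,0],[0.2,0,0,0,0],[0.2,0,0,0,0],[0.2,0,0,0,0],[0.2,0,-0.01,0,0],[0.2,0,-0.02,0,0],[0.2,0,-0.03,0,0],[0.2,0,-0.03,0,0],[0.2,0,-0.02,0,0],[0.2,0,-0.01,0,0],[0.2,0,0,0,0]])

```text
time_s: 22.45
tcp_pos: [0.4797, -0.3176, 0.2451]
eef_rot: [-90.3, 0.1, 90.0]
contact_force: [0.6, -0.3, -0.6]
gripper_width: 0.0701
```

```bash
python3 - <<'E'
from h import *
w,st=wrist();p=st["tcp_pos"];D=[ring(.478,-.317,.036,.096),ring(.478,-.317,.036,.031),ring(.478,-.317,.145,.028)]
crop(w,"w8.png",0,0,512,384,1.5,[proj(w,d) for d in D]);print(st["tcp_pos"],st["gripper_width"])
E
```

```text
[ 0.47969564 -0.31761264  0.24513092] 0.07013468648125773
```

View pics/w8.png

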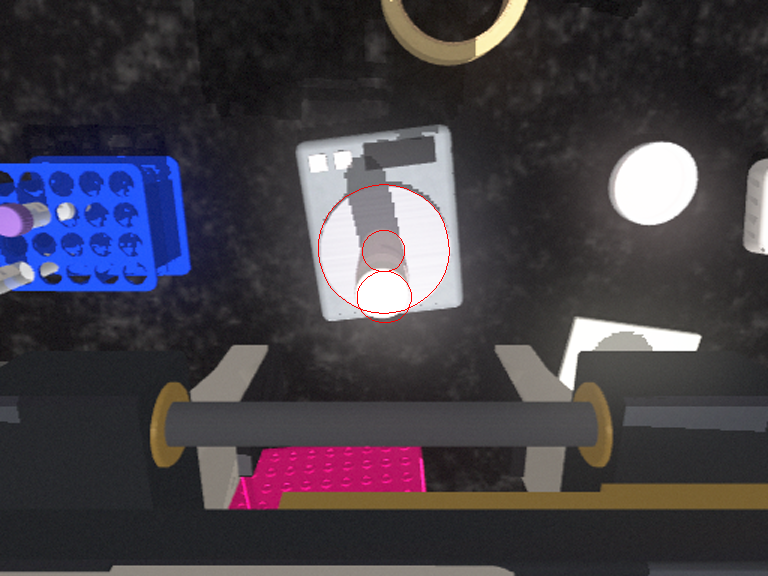

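>>> jog_arm(steps=[[0,0.012,0,-0.007,0],[0,0.026,0,-0.0155,0],[0,0.03,0,-0.018,0],[0,0.03,0,-0.018,0],[0,0.03,0,-0.018,0],[0,0.03,0,-0.018,0],[0,0.03,0,-0.018,0],[0,0.0206,0,-0.0118,0],[0,0,0,0,-6],[0,0,0,0,-6.5],[0,0,0,0,-6.5],[0,0,0,0,-6.5]])

```text
time_s: 23.5
tcp_pos: [0.6022, -0.1074, 0.2396]
eef_rot: [-89.8, -0.1, 115.9]
contact_force: [0.0, -0.3, -0.5]
gripper_width: 0.0875
```

>>> jog_arm(steps=[[0,0,0.01,0,-6.5],[0,0,0.02,0,-6.5],[0,0,0.02,0,-6.5],[0,0,0,0,0],[0,0,0,0,0]])

```text
time_s: 23.92
tcp_pos: [0.6017, -0.1082, 0.1898]
eef_rot: [-89.8, -0.2, 134.8]
contact_force: [0.1, 0.3, 0.5]
gripper_width: 0.0878
```

```bash
python3 - <<'E'
from h import *
w,st=wrist();p=st["tcp_pos"];D=[sq(.603,-.111,.007,.108,.108,-8),ring(.604,-.109,.059,.056)]
crop(w,"w9.png",0,0,512,384,1.5,[proj(w,d) for d in D]);print(st["tcp_pos"],st["eef_rot"],st["joints"].round())
E
```

```text
[ 0.60168067 -0.10818173  0.18982156] [-89.78936267  -0.16748697 134.81195102] [  8.  17. -12.  -0. -61. -53.]
```

View pics/w9.png

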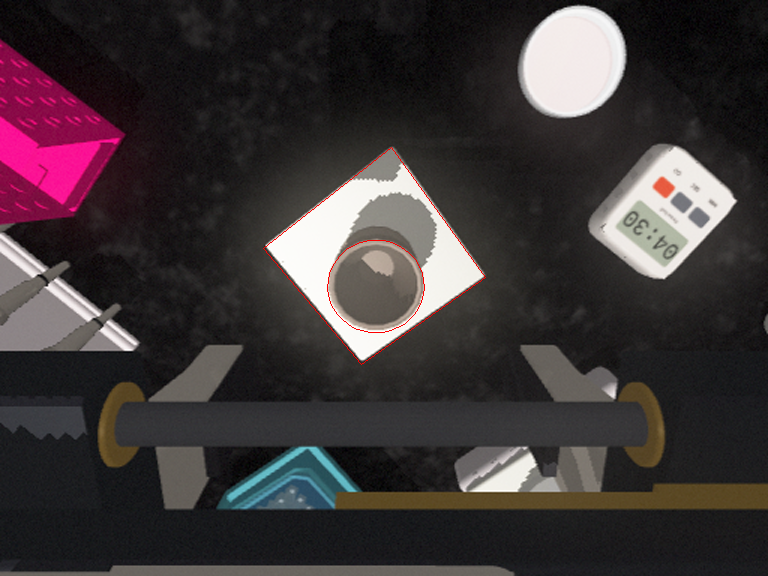

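>>> jog_arm(steps=[[0,-0.0022,0.015,-0.001,0],[0,0,0.022,0,0],[0,0,0.025,0,0],[0,0,0.025,0,0],[0,0,0.022,0,0],[0,0,0.016,0,0],[0,0,0.01,0,0],[0,0,0,0,0],[0.6,0,0,0,0],[0.6,0,0,0,0],[0.6,0,0,0,0],[0.6,0,0,0,0]], squeeze=12)

```text
time_s: 24.97
tcp_pos: [0.6058, -0.1093, 0.0581]
eef_rot: [-90.1, 0.1, 135.0]
contact_force: [-1.2, 0.3, -0.4]
gripper_width: 0.0668
```

>>> jog_arm(steps=[[0.6,0,0,0,0],[0.6,0,0,0,0],[0.6,0,0,0,0]])

```text
time_s: 25.22
tcp_pos: [0.6054, -0.1094, 0.0576]
eef_rot: [-90.0, 0.0, 135.0]
contact_force: [-1.1, 0.4, 5.7]
gripper_width: 0.0554
```

>>> jog_arm(steps=[[0.6,0,-0.005,0,0],[0.6,0,-0.012,0,0],[0.6,0,-0.022,0,0],[0.6,0,-0.03,0,0],[0.6,0,-0.03,0,0],[0.6,0,-0.03,0,0],[0.6,0,-0.03,0,0],[0.6,0,-0.022,0,0],[0.6,0.006,-0.012,-0.004,0],[0.6,0.015,-0.007,-0.01,0],[0.6,0.022,0,-0.0145,0],[0.6,0.026,0,-0.017,0]])

```text
time_s: 26.22
tcp_pos: [0.5879, -0.028, 0.2572]
eef_rot: [-90.0, -0.0, 134.9]
contact_force: [-0.4, 0.7, -1.0]
gripper_width: 0.0556
```

>>> jog_arm(steps=[[0.6,0.026,0,-0.0168,0],[0.6,0.026,0,-0.0168,0],[0.6,0.026,0,-0.0168,0],[0.6,0.026,0,-0.0168,0],[0.6,0.026,0,-0.0168,0],[0.6,0.026,0,-0.0168,0],[0.6,0.026,0,-0.0168,0],[0.6,0.026,0,-0.0168,0],[0.6,0.026,0,-0.0168,0],[0.6,0.024,0,-0.0155,0],[0.6,0.017,0,-0.011,0],[0.6,0.009,0,-0.006,0]])

```text
time_s: 27.22
tcp_pos: [0.5161, 0.3047, 0.2563]
eef_rot: [-89.9, -0.0, 135.1]
contact_force: [0.1, -0.6, -1.3]
gripper_width: 0.0554
```

>>> jog_arm(steps=[[0.6,0.0036,0.01,-0.0025,0],[0.6,0,0.02,0,0],[0.6,0,0.02,0,0],[0.6,0,0.02,0,0],[0.6,0,0.01,0,0],[0.6,0,0,0,0],[0.6,0,0,0,0]])

```text
time_s: 27.8
tcp_pos: [0.5168, 0.3059, 0.1766]
eef_rot: [-89.9, 0.0, 135.0]
contact_force: [0.3, 0.1, -0.5]
gripper_width: 0.0558
```

```bash
python3 - <<'E'
from h import *
w,st=wrist();p=st["tcp_pos"];D=[sq(.517,.3065,.014,.116,.116,5),ring(p[0],p[1],p[2]+.0014,.056),ring(p[0],p[1],p[2]-.0506,.054),sq(.517,.3065,.003,.11,.11,5)]
crop(w,"w10.png",0,0,512,384,1.5,[proj(w,d) for d in D]);print(st["tcp_pos"],st["eef_rot"],st["joints"].round())
E
```

```text
[0.51681747 0.30590542 0.17662942] [-8.99269594e+01  2.20549128e-02  1.34981273e+02] [ 49.  17. -14.   0. -59. -94.]
```

View pics/w10.png

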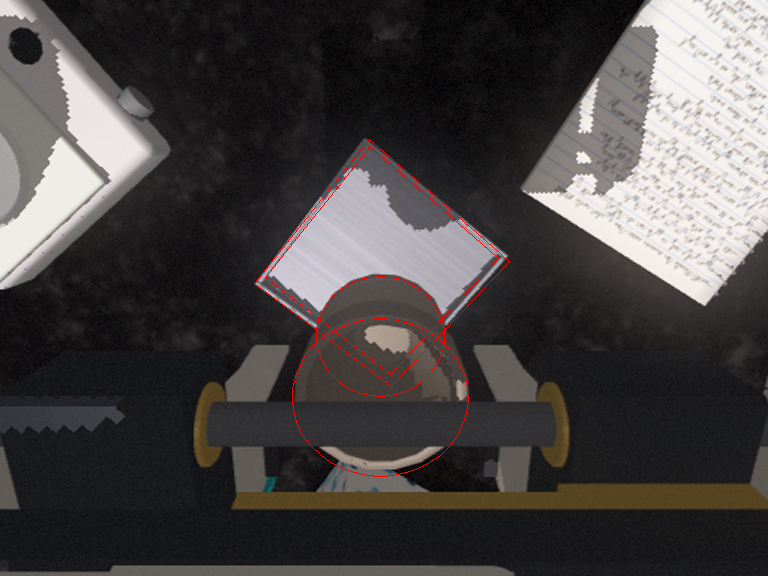

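>>> jog_arm(steps=[[0.6,0,0.012,0,0],[0.6,0,0.02,0,0],[0.6,0,0.022,0,0],[0.6,0,0.022,0,0],[0.6,0,0.018,0,0],[0.6,0,0.012,0,0],[0.6,0,0.007,0,0],[0.6,0,0.004,0,0],[0.6,0,0.002,0,0],[0.6,0,0.001,0,0],[0.6,0,0,0,0],[0.6,0,0,0,0]])

```text
time_s: 28.85
tcp_pos: [0.5171, 0.307, 0.0577]
eef_rot: [-90.1, 0.0, 135.0]
contact_force: [-0.3, 0.7, -0.9]
gripper_width: 0.0557
```

>>> jog_arm(steps=[[0.6,0,0.0015,0,0],[0.6,0,0.0015,0,0],[0.6,0,0.001,0,0],[0.6,0,0,0,0],[0.6,0,0,0,0]])

```text
time_s: 29.27
tcp_pos: [0.5169, 0.3068, 0.0536]
eef_rot: [-90.0, 0.0, 135.0]
contact_force: [-1.9, -0.5, 5.3]
gripper_width: 0.0554
```

>>> jog_arm(steps=[[0.4,0,0,0,0],[0.2,0,0,0,0],[0,0,0,0,0],[0,0,0,0,0],[0,0,0,0,0],[0,0,-0.01,0,0],[0,0,-0.025,0,0],[0,0,-0.035,0,0],[0,0,-0.035,0,0],[0,0,-0.03,0,0],[0,0,-0.02,0,0],[0,0,0,0,0]])

```text
time_s: 30.27
tcp_pos: [0.5187, 0.308, 0.2142]
eef_rot: [-90.5, 0.1, 135.1]
contact_force: [1.4, 0.8, 0.7]
gripper_width: 0.0874
```

```bash
python3 - <<'E'
from h import *
w,st=wrist();p=st["tcp_pos"];D=[sq(.517,.3065,.014,.116,.116,5),ring(.517,.3065,.055,.056)]
crop(w,"w11.png",0,0,512,384,1.5,[proj(w,d) for d in D]);print(st["tcp_pos"],st["eef_rot"],st["joints"].round())
E
```

```text
[0.51873116 0.30804573 0.21420526] [-9.05053752e+01  5.15600766e-02  1.35050300e+02] [ 49.  15. -12.   0. -63. -94.]
```

View pics/w11.png

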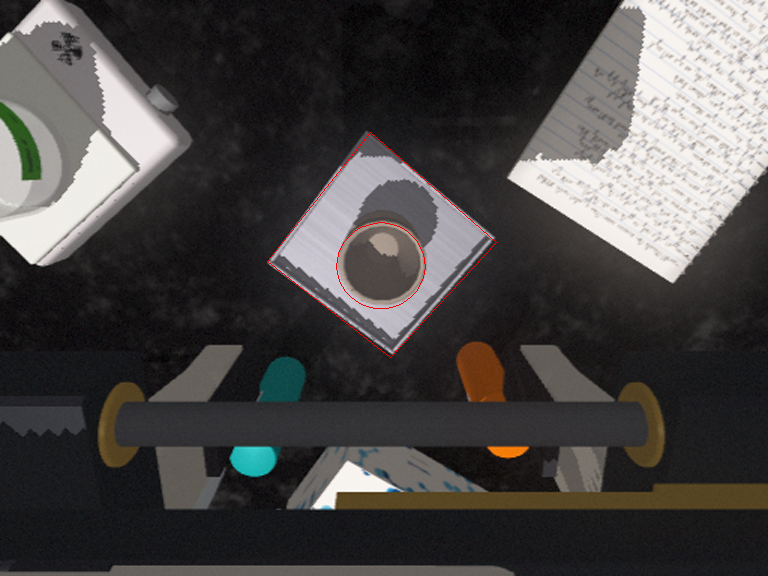

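>>> jog_arm(steps=[[0.2,-0.005,0,0.0145,0],[0.2,-0.01,0,0.03,0],[0.2,-0.0115,0,0.034,0],[0.2,-0.0115,0,0.034,0],[0.2,-0.0115,0,0.034,0],[0.2,-0.0095,0.01,0.028,0],[0.2,-0.0052,0.01,0.0144,0],[0.2,0,0,0,0],[0.2,0,0,0,0]])

```text
time_s: 31.07
tcp_pos: [0.4279, 0.1267, 0.1875]
eef_rot: [-89.9, -0.0, 134.9]
contact_force: [0.1, 0.8, 0.7]
gripper_width: 0.0701
```

```bash
python3 - <<'E'
from h import *
w,st=wrist();p=st["tcp_pos"];D=[ring(.4305,.129,.08,.04),ring(.4305,.129,0,.024)]
crop(w,"w12.png",0,0,512,384,1.5,[proj(w,d) for d in D]);print(st["tcp_pos"],st["eef_rot"],st["joints"].round())
c=r.capture("top"); D=[sq(.517,.3065,.014,.116,.116,5),ring(.517,.3065,.055,.056),sq(.6284,.1018,.042,.1,.1,-6),ring(.6284,.1018,.174,.045),ring(.478,-.317,.036,.096),ring(.478,-.317,.145,.028)]
crop(c,"t12.png",150,140,420,260,2.9,[proj(c,d) for d in D])
E
```

```text
[0.42790547 0.12666999 0.18750629] [-8.99402940e+01 -8.31403301e-03  1.34949445e+02] [ 42.   1. -32.  -0. -57. -87.]
```

View pics/w12.png

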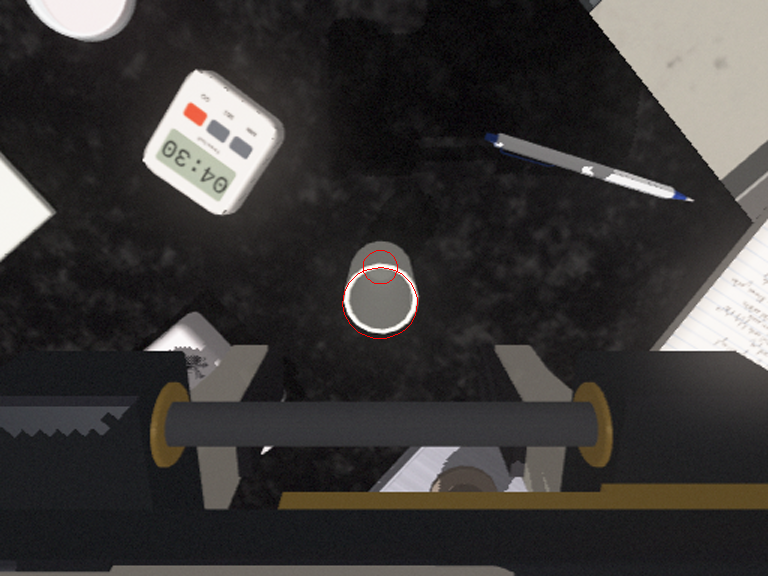

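View pics/t12.png

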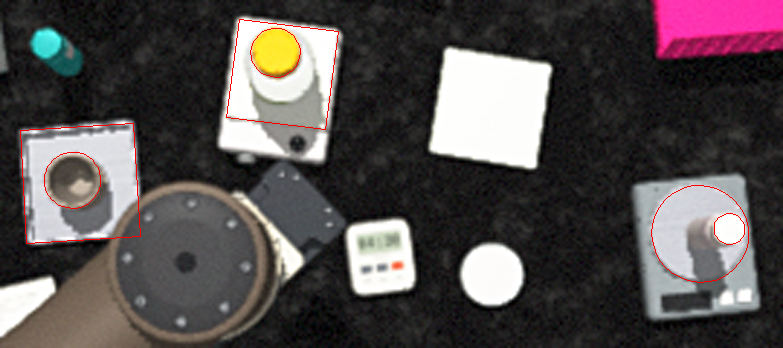

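>>> jog_arm(steps=[[0.2,0,0.015,-0.0013,0],[0.2,0,0.022,0,0],[0.2,0,0.024,0,0],[0.2,0,0.022,0,0],[0.2,0,0.02,0,0],[0.2,0,0.014,0,0],[0.2,0,0.0085,0,0],[0.2,0,0,0,0],[0.75,0,0,0,0],[0.75,0,0,0,0],[0.75,0,0,0,0],[0.75,0,0,0,0]], squeeze=8)

```text
time_s: 32.17
tcp_pos: [0.43, 0.129, 0.0632]
eef_rot: [-90.1, 0.0, 135.0]
contact_force: [1.3, -0.6, -0.6]
gripper_width: 0.0487
```

>>> jog_arm(steps=[[0.75,0,0,0,0],[0.75,0,0,0,0],[0.75,0,0,0,0]])

```text
time_s: 32.42
tcp_pos: [0.4299, 0.1288, 0.0629]
eef_rot: [-90.1, 0.0, 135.0]
contact_force: [-0.3, 0.4, 4.6]
gripper_width: 0.0403
```

>>> jog_arm(steps=[[0.75,0,-0.004,0,0],[0.75,0,-0.01,0,0],[0.75,0,-0.02,0,0],[0.75,0,-0.028,0,0],[0.75,0,-0.03,0,0],[0.75,0,-0.025,0,0],[0.75,0.002,-0.016,-0.006,0],[0.75,0.005,-0.007,-0.0146,0],[0.75,0.008,0,-0.0234,0],[0.75,0.01,0,-0.0292,0],[0.75,0.01,0,-0.0292,0],[0.75,0.01,0,-0.0292,0]])

```text
time_s: 33.42
tcp_pos: [0.491, 0.2544, 0.2027]
eef_rot: [-90.0, -0.0, 135.0]
contact_force: [1.0, -0.3, -0.4]
gripper_width: 0.0405
```

>>> jog_arm(steps=[[0.75,0.009,0,-0.0264,0],[0.75,0.006,0,-0.0176,0],[0.75,0.003,0,-0.0088,0],[0.75,0.001,0,-0.0028,0],[0.75,0,0,0,0],[0.75,0,0,0,0],[0.75,0,0,0,0]])

```text
time_s: 34.0
tcp_pos: [0.5161, 0.3052, 0.2026]
eef_rot: [-90.0, -0.0, 135.0]
contact_force: [0.9, -0.2, -1.4]
gripper_width: 0.0404
```

```bash
python3 - <<'E'
from h import *
w,st=wrist();p=st["tcp_pos"];D=[ring(.517,.3065,.055,.056),ring(p[0],p[1],p[2]+.0171,.04),ring(p[0],p[1],p[2]-.0629,.024)]
crop(w,"w13.png",0,0,512,384,1.5,[proj(w,d) for d in D]);print(st["tcp_pos"],st["eef_rot"],st["joints"].round())
s=r.capture("scene");crop(s,"s13.png",120,150,220,250,6,[proj(s,d) for d in D])
E
```

```text
[0.51613918 0.30519029 0.20260998] [-8.99951068e+01 -8.25854402e-03  1.34973618e+02] [ 49.  15. -13.  -0. -62. -94.]
```

View pics/w13.png

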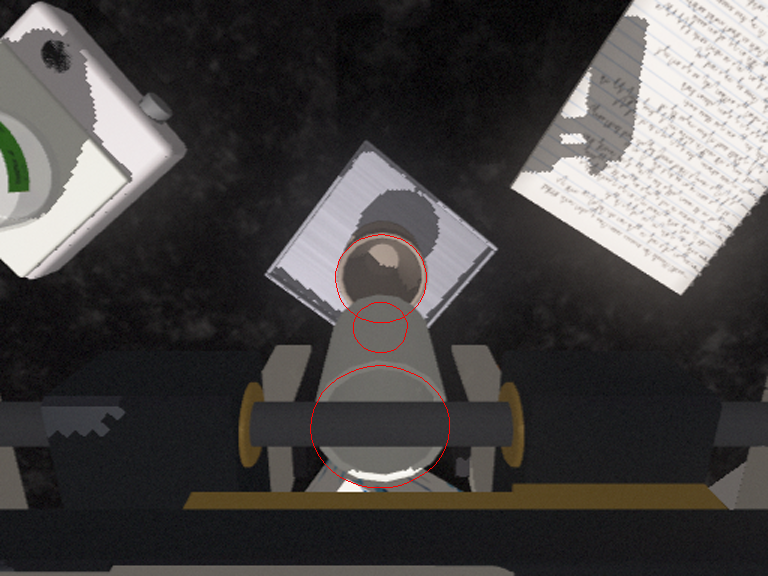

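View pics/s13.png

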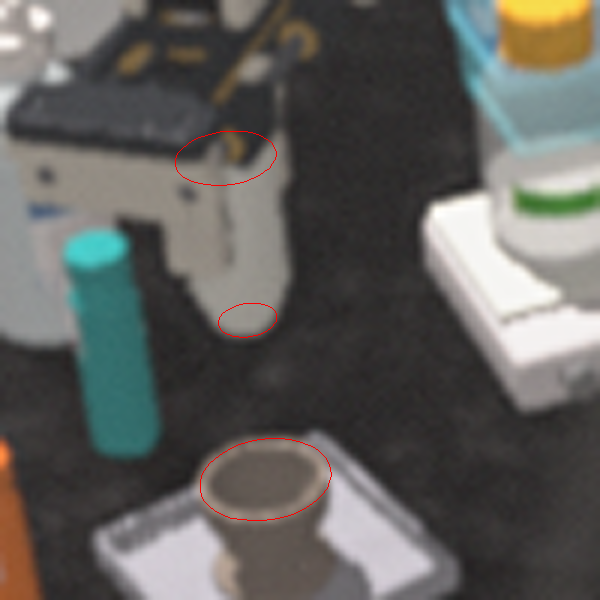

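>>> jog_arm(steps=[[0.75,0.0003,0.01,-0.0044,0],[0.75,0,0.016,0,0],[0.75,0,0.018,0,0],[0.75,0,0.012,0,0],[0.75,0,0.006,0,0],[0.75,0,0,0,0],[0.75,0,0,0,0]])

```text
time_s: 34.68
tcp_pos: [0.5197, 0.3095, 0.1403]
eef_rot: [-90.0, 0.0, 135.0]
contact_force: [0.6, 0.1, -0.6]
gripper_width: 0.0404
```

```bash
python3 - <<'E'
from h import *
w,st=wrist();p=st["tcp_pos"];D=[ring(.517,.3065,.055,.056),ring(.517,.3065,.055,.048),ring(.517,.3065,p[2]-.0629,.024)]
crop(w,"w14.png",100,100,420,340,2.4,[proj(w,d) for d in D]);print(st["tcp_pos"],st["eef_rot"],st["joints"].round())
s=r.capture("scene");crop(s,"s14.png",120,150,220,250,6,[proj(s,d) for d in D])
E
```

```text
[0.51968504 0.30950032 0.14033357] [-8.99839695e+01  1.48028427e-02  1.35009913e+02] [ 49.  19. -16.   0. -55. -94.]
```

View pics/w14.png

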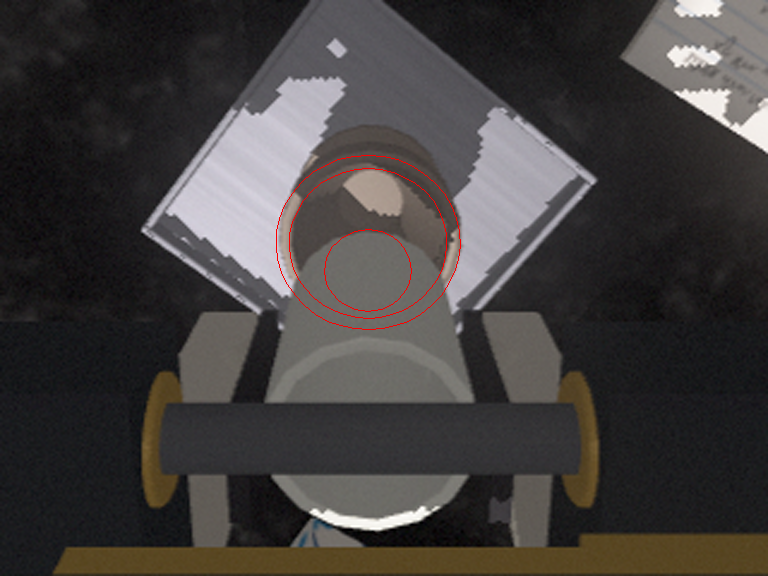

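View pics/s14.png

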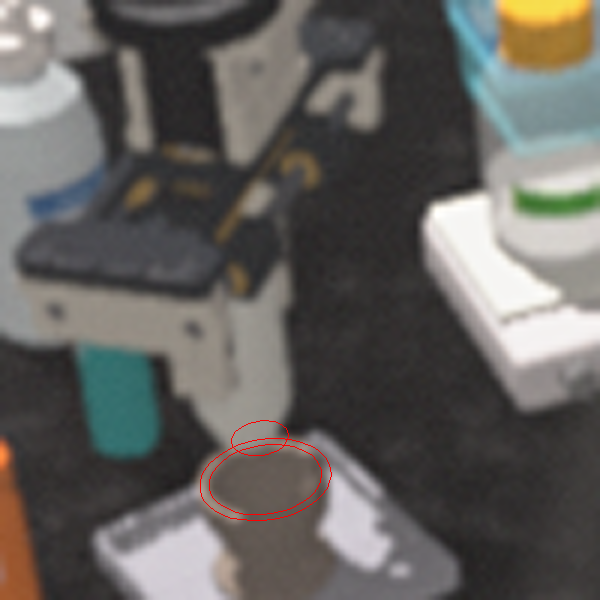

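```bash
python3 - <<'E'
from h import *
s=r.capture("scene");p=r.get_state()["tcp_pos"];D=[ring(p[0]-.0016,p[1]-.0016,p[2]-.0629,.024),ring(p[0]-.0016,p[1]-.0016,p[2]-.0429,.04)]
crop(s,"s15.png",140,195,190,245,12,[proj(s,d) for d in D])
crop(s,"s15b.png",140,195,190,245,12)
a=np.hstack([cv2.imread("pics/s15.png"),cv2.imread("pics/s15b.png")]);cv2.imwrite("pics/s15c.png",cv2.resize(a,(800,400)))
E
```

```text
(no output)
```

View pics/s15c.png

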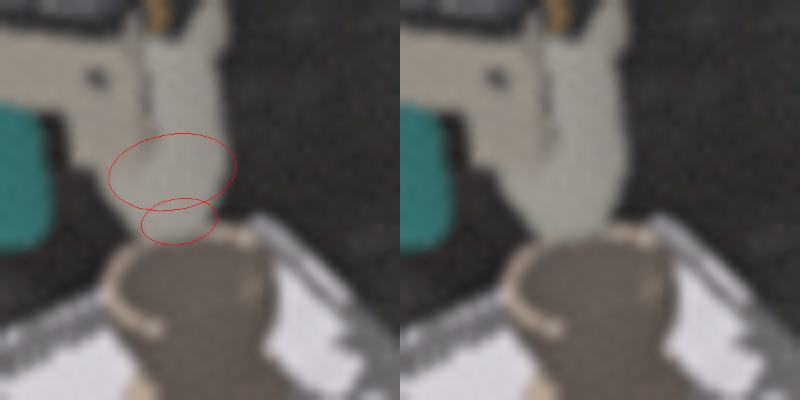

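>>> jog_arm(steps=[[0.75,0,0.008,0.0012,0],[0.75,0,0.012,0,0],[0.75,0,0.014,0,0],[0.75,0,0.012,0,0],[0.75,0,0.006,0,0],[0.75,0,0.003,0,0],[0.75,0,0,0,0],[0.75,0,0,0,0]])

```text
time_s: 35.5
tcp_pos: [0.5189, 0.3089, 0.0858]
eef_rot: [-90.0, 0.0, 135.0]
contact_force: [0.8, -0.8, -0.7]
gripper_width: 0.0403
```

>>> jog_arm(steps=[[0.75,0,0.002,0,0],[0.75,0,0.002,0,0],[0.75,0,0.001,0,0],[0.75,0,0,0,0],[0.75,0,0,0,0]])

```text
time_s: 35.92
tcp_pos: [0.5186, 0.3086, 0.0804]
eef_rot: [-90.0, -0.0, 135.0]
contact_force: [-0.0, 0.0, -1.2]
gripper_width: 0.0408
```

>>> jog_arm(steps=[[0.75,0,0.001,0,0],[0.75,0,0.001,0,0],[0.75,0,0,0,0],[0.75,0,0,0,0]])

```text
time_s: 36.25
tcp_pos: [0.5186, 0.3086, 0.0783]
eef_rot: [-90.0, -0.0, 135.0]
contact_force: [-0.3, -1.4, 0.9]
gripper_width: 0.0402
```

>>> jog_arm(steps=[[0.75,0,0.001,0,0],[0.75,0,0,0,0],[0.75,0,0,0,0]])

```text
time_s: 36.5
tcp_pos: [0.5186, 0.3087, 0.0773]
eef_rot: [-90.0, -0.0, 135.0]
contact_force: [-0.7, 0.2, -0.1]
gripper_width: 0.0407
```

```bash
python3 - <<'E'
from h import *
import time
print([r.get_state()["contact_force"].round(1).tolist() for _ in range(2)])
w,st=wrist();p=st["tcp_pos"];print(p)
crop(w,"w16.png",100,100,420,340,2.4)
s=r.capture("scene");crop(s,"s16.png",130,170,210,250,7)
E
```

```text
[[-0.7, 0.2, -0.1], [-0.7, 0.2, -0.1]]
[0.51863157 0.30865553 0.07728099]
```

View pics/s16.png

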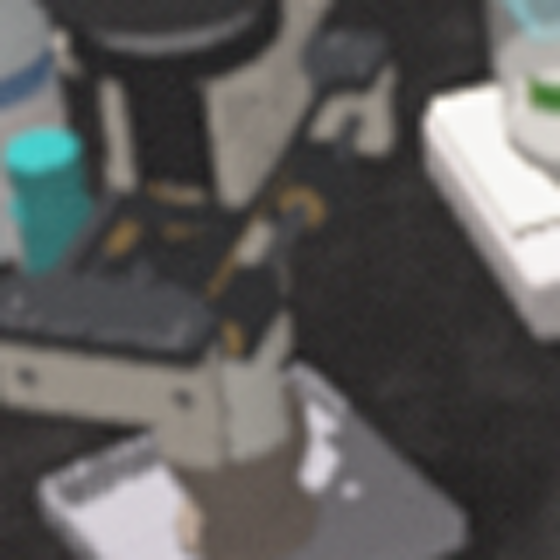

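View pics/w16.png

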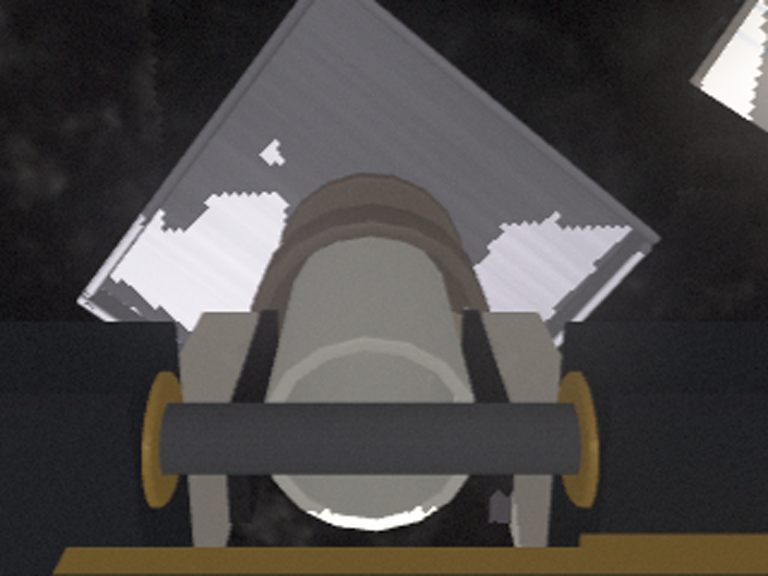

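>>> jog_arm(steps=[[0.75,0,0.0005,0,0],[0.75,0,0.0005,0,0],[0.75,0,0,0,0],[0.75,0,0,0,0]])

```text
time_s: 36.93
tcp_pos: [0.5186, 0.3087, 0.0763]
eef_rot: [-90.0, -0.0, 135.0]
contact_force: [-0.2, -0.4, -1.1]
gripper_width: 0.0405
```

>>> jog_arm(steps=[[0.75,0,0.0005,0,0],[0.75,0,0,0,0],[0.5,0,0,0,0],[0.45,0,0,0,0],[0.4,0,0,0,0],[0.3,0,0,0,0],[0.25,0,0,0,0],[0.25,0,0,0,0],[0.25,0,-0.003,0,0],[0.25,0,-0.007,0,0],[0.25,0,-0.012,0,0],[0.25,0,-0.018,0,0]])

```text
time_s: 37.93
tcp_pos: [0.5181, 0.3081, 0.1155]
eef_rot: [-89.9, -0.0, 135.0]
contact_force: [0.8, 0.4, 0.9]
gripper_width: 0.0661
```

>>> jog_arm(steps=[[0.25,0,-0.022,0,0],[0.25,0,-0.025,0,0],[0.25,0,-0.025,0,0],[0.25,0,-0.015,0,0],[0.25,0,-0.008,0,0],[0.25,0,0,0,0]])

```text
time_s: 38.43
tcp_pos: [0.5194, 0.3093, 0.2134]
eef_rot: [-90.2, 0.0, 135.0]
contact_force: [0.2, 0.4, -0.5]
gripper_width: 0.0657
```

```bash
python3 - <<'E'
from h import *
w,st=wrist();p=st["tcp_pos"];print(p)
D=[ring(.517,.3065,.055,.056),ring(.517,.3065,.092,.04),sq(.517,.3065,.014,.116,.116,5)]
crop(w,"w17.png",100,60,420,300,2.4,[proj(w,d) for d in D])
s=r.capture("scene");crop(s,"s17.png",120,150,220,250,6,[proj(s,d) for d in D[:2]])
E
```

```text
[0.51937748 0.30926986 0.21338394]
```

View pics/w17.png

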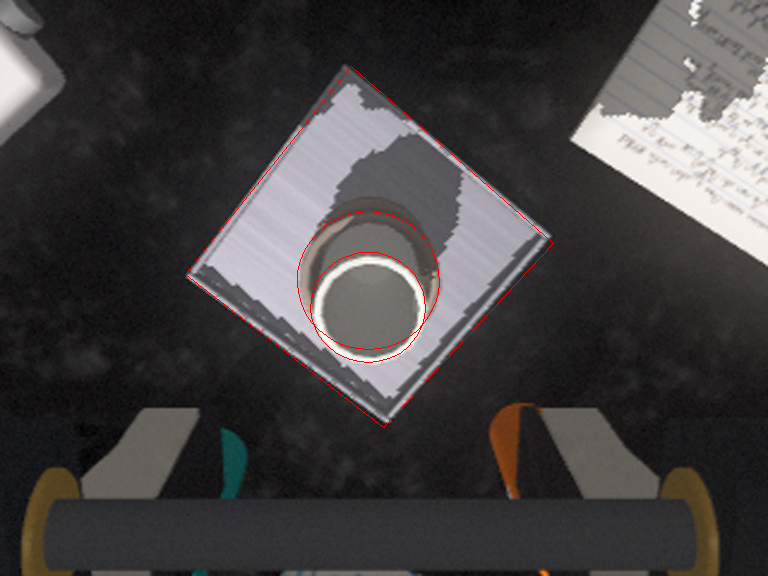

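View pics/s17.png

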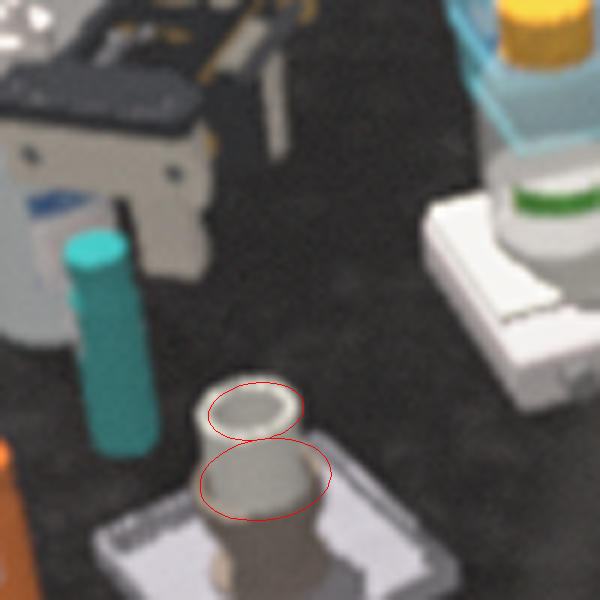

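>>> jog_arm(steps=[[0.25,-0.01,0,0.02,0],[0.25,-0.012,0,0.03,0],[0.25,-0.012,0,0.03,0],[0.25,-0.012,0,0.03,0],[0.25,-0.01,0,0.02,0],[0.25,0,0,0,0],[0.25,0,0,0,0]])

```text
time_s: 39.12
tcp_pos: [0.4656, 0.1759, 0.21]
eef_rot: [-89.9, -0.0, 134.9]
contact_force: [1.0, 1.4, 0.3]
gripper_width: 0.0658
```

```bash
python3 - <<'E'
from h import *
w,st=wrist();print(st["tcp_pos"])
c=r.capture("top");s=r.capture("scene")
D=[ring(.517,.3065,.055,.056),ring(.517,.3065,.092,.04)]
crop(c,"t18.png",155,180,205,230,12,[proj(c,D[1])]);crop(c,"t18b.png",155,180,205,230,12)
crop(s,"s18.png",135,205,185,255,12,[proj(s,D[1])]);crop(s,"s18b.png",135,205,185,255,12)
g=[cv2.resize(cv2.imread("pics/"+n),(390,290)) for n in ("t18.png","t18b.png","s18.png","s18b.png")]
g=[cv2.resize(cv2.imread("pics/"+n),(300,300)) for n in ("t18.png","t18b.png","s18.png","s18b.png")]
cv2.imwrite("pics/g18.png",np.vstack([np.hstack(g[:2]),np.hstack(g[2:])]))
crop(w,"w18.png",0,0,512,384,1.5)
E
```

```text
[0.46558974 0.1758816  0.20998847]
```

View pics/g18.png

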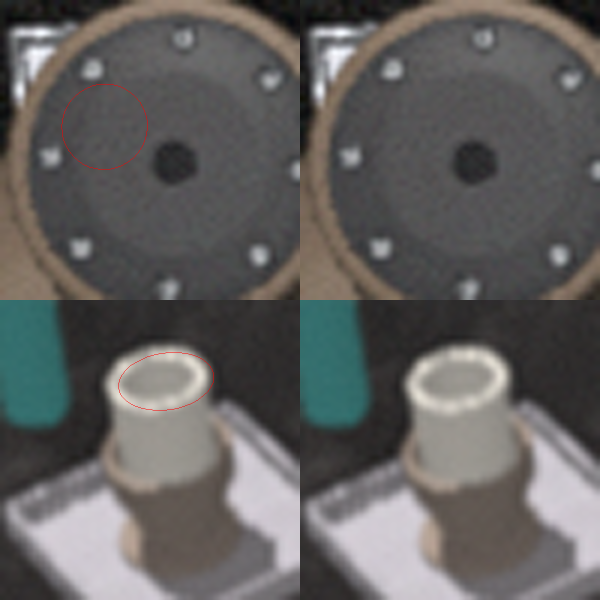

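View pics/w18.png

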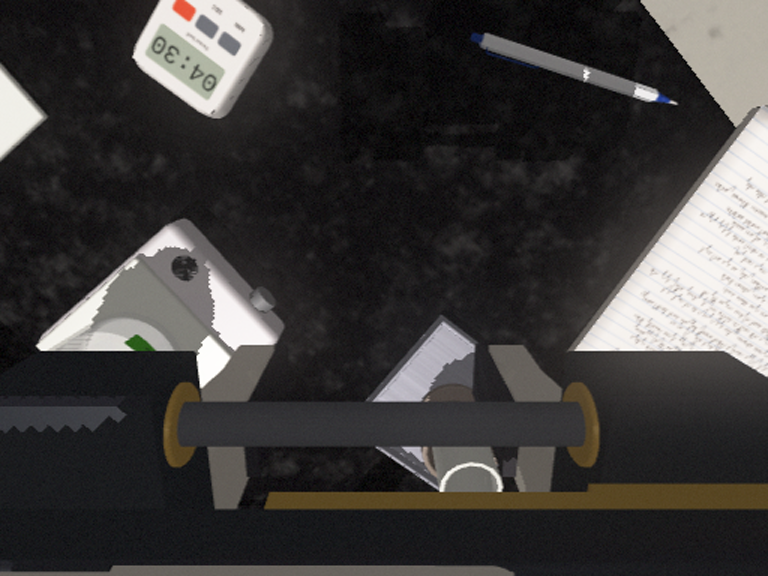

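>>> jog_arm(steps=[[0.25,0,-0.01,0,-6.8],[0.25,0,-0.01,0,-6.8],[0.25,0,-0.01,0,-6.8],[0.25,0,-0.01,0,-6.8],[0.25,0,0,0,-6.8],[0.25,0,0,0,-6.8],[0.25,0,0,0,-6.8],[0.25,0,0,0,-6.8],[0.25,0,0,0,-6.8],[0.25,0,0,0,-6.8],[0.25,0,0,0,-7],[0.25,0,0,0,0]])

```text
time_s: 40.27
tcp_pos: [0.4666, 0.178, 0.2502]
eef_rot: [-90.0, -0.1, -149.6]
contact_force: [0.7, -0.7, -0.5]
gripper_width: 0.0657
```

```bash
python3 - <<'E'
from h import *
w,st=wrist();print(st["tcp_pos"],st["eef_rot"],st["joints"].round())
Rt=Ro.from_euler('xyz',st["eef_rot"],degrees=True).as_matrix()
print(Rt.T@(np.array([.517,.3065,.25])-st["tcp_pos"]))
c=r.capture("top");crop(c,"t19.png",155,170,215,230,10,[proj(c,ring(.517,.3065,.092,.04)),proj(c,ring(.517,.3065,.055,.056))])
E
```

```text
[0.4665623  0.1779824  0.25023683] [-8.99886105e+01 -5.84149796e-02 -1.49623291e+02] [ 43.   4. -21.  -0. -66. -13.]
[-0.10850294  0.00010923 -0.08536914]
```

View pics/t19.png

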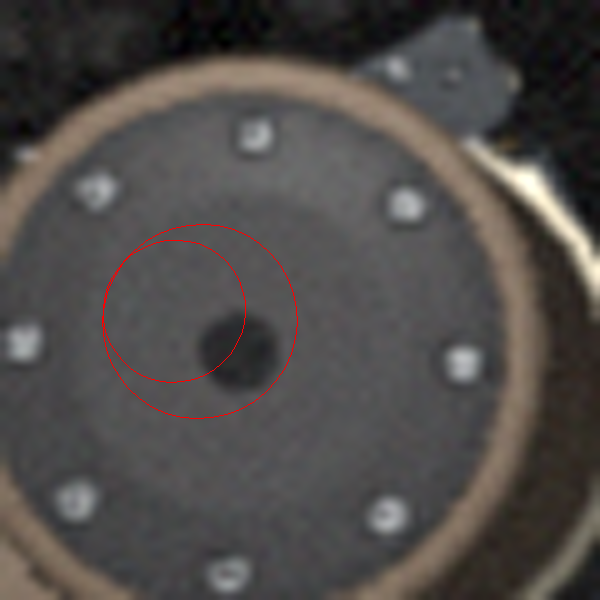

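Move over the tray for a second viewing direction.

>>> jog_arm(steps=[[0.25,-0.014,0,-0.01,0],[0.25,-0.024,0,-0.018,0],[0.25,-0.024,0,-0.018,0],[0.25,-0.024,0,-0.018,0],[0.25,-0.015,0,-0.013,0],[0.25,-0.007,0,-0.008,0],[0.25,0,0,0,0],[0.25,0,0,0,0]])

```text
time_s: 41.03
tcp_pos: [0.5171, 0.3051, 0.2501]
eef_rot: [-90.0, -0.1, -150.1]
contact_force: [1.4, -0.2, -0.6]
gripper_width: 0.0654
```

```bash
python3 - <<'E'
from h import *
w,st=wrist();print(st["tcp_pos"],st["eef_rot"])
D=[ring(.517,.3065,.055,.056),ring(.517,.3065,.092,.04),sq(.517,.3065,.014,.116,.116,5)]
cv2.imwrite("pics/w20raw.png",w["image"][:,:,::-1]); np.savez("w20.npz",**{k:w[k] for k in("R","t","vfov","cx","cy","image")})
crop(w,"w20.png",100,60,420,300,2.4,[proj(w,d) for d in D]); crop(w,"w20b.png",180,100,340,220,5)
E
```

```text
[0.51708208 0.30507936 0.2501168 ] [-8.99791685e+01 -7.73100926e-02 -1.50052158e+02]
```

View pics/w20.png

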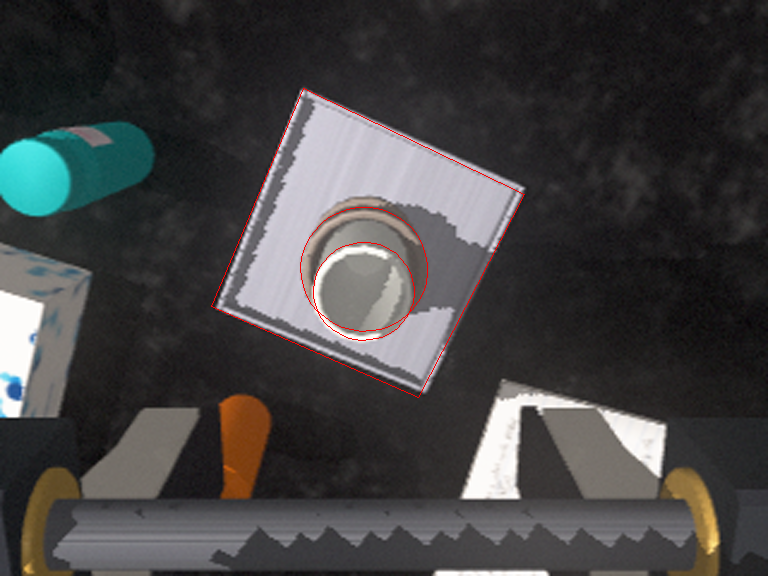

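View pics/w20b.png

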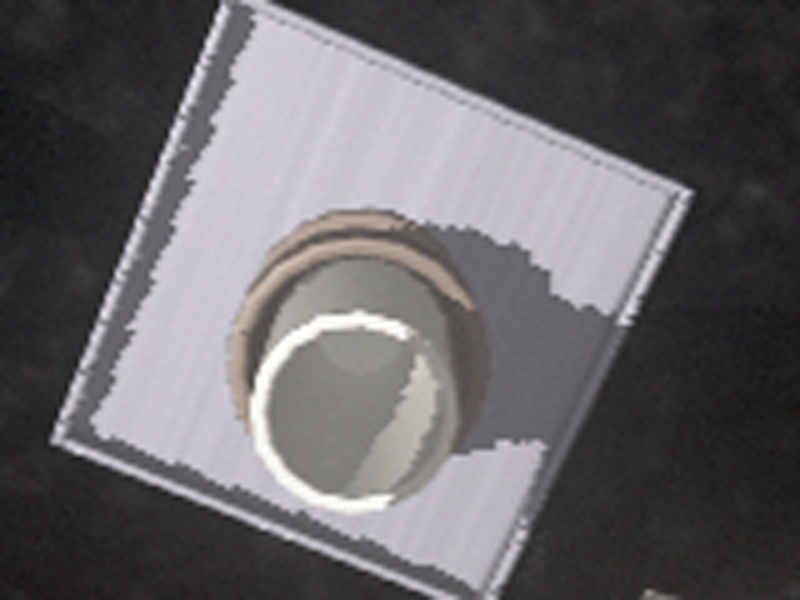

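>>> jog_arm(steps=[[0.25,0,-0.02,0,0],[0.25,0.006,-0.01,0.01,0],[0.25,0.017,0,0.0245,0],[0.25,0.02,0,0.029,0],[0.25,0.02,0,0.029,0],[0.25,0.02,0,0.029,0],[0.25,0.02,0,0.029,0],[0.25,0.02,0,0.029,0],[0.25,0.014,0,0.02,0],[0.25,0.006,0,0.008,0],[0.25,0,0,0,0],[0.25,0,0,0,0]])

```text
time_s: 42.08
tcp_pos: [0.497, 0.0527, 0.2815]
eef_rot: [-90.0, 0.1, -150.1]
contact_force: [-0.3, 0.3, -0.2]
gripper_width: 0.0659
```

```bash
python3 - <<'E'
from h import *
st=r.get_state();print(st["tcp_pos"],st["contact_force"])
c=r.capture("top");s=r.capture("scene")
D=[ring(.517,.3065,.092,.04),sq(.517,.3065,.014,.116,.116,5),sq(.6284,.1018,.042,.1,.1,-6),ring(.6284,.1018,.174,.045),ring(.478,-.317,.036,.096),ring(.478,-.317,.145,.028)]
crop(c,"t21.png",150,140,420,260,2.9,[proj(c,d) for d in D]);crop(s,"s21.png",80,100,460,300,2)
crop(c,"t21b.png",150,170,210,230,10)
E
```

```text
[0.49704877 0.05268525 0.28152692] [-0.30738395  0.32147929 -0.22482611]
```

View pics/t21.png

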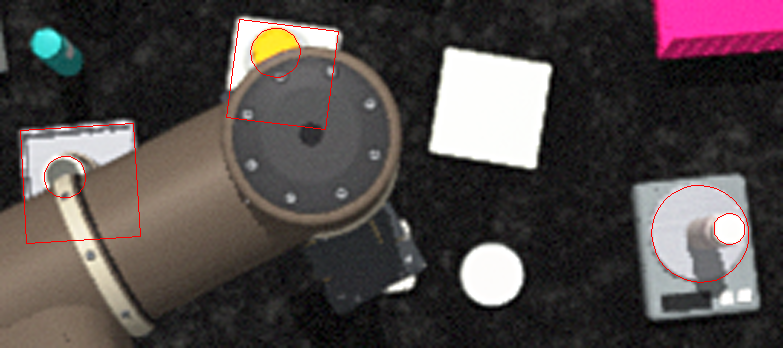

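View pics/s21.png

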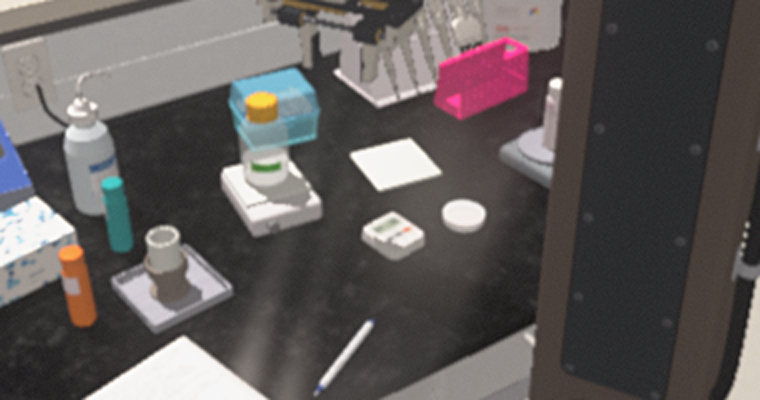

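View pics/t21b.png

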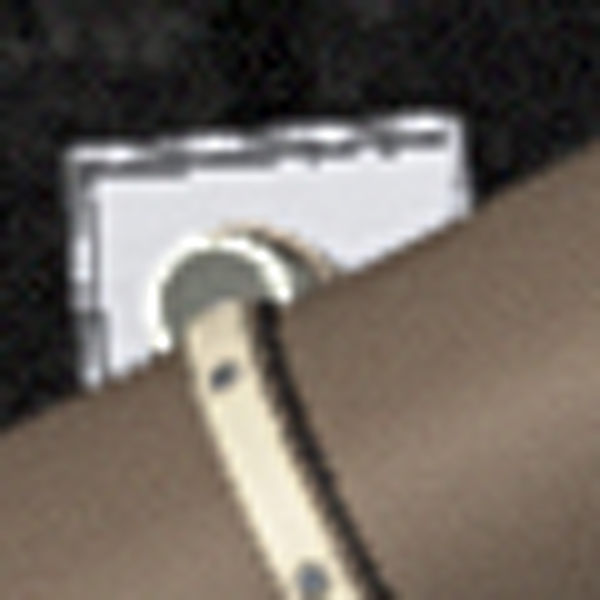

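```bash
python3 -c "
from plant import r
print(r.close_job())"
```

```text
the job is handed in; nothing more can be done
None
```

I handed the job in at about 42 s. Both bottles and the sleeve stand upright on their new places, and the crucible sits loosely in the sleeve.

**What I did:**
1. The sleeve went to the tile to wait.
2. The large bottle went from the balance to the stirrer plate.
3. The slim bottle went from the tray to the balance pan.
4. The sleeve went from the tile to the middle of the tray.
5. I checked that all three stood right, then lowered the crucible into the sleeve. I let it go about 1 mm above its seat, with no contact force beyond sensor noise, so it was not pressed in.

**What the last checks showed:**
- **Placement:** the wrist views put each item within about 1–2 mm of the middle of its target.
- **Left alone:** in the last pictures the timer, petri dish and both look-alike bottles looked where they had been, and the arm was clear of everything.
- **Disagreement:** the scene camera put the crucible's rim about 2–3 mm off the expected spot, and showed the same offset while it was still in the gripper. Two wrist views from different directions put it within about 1 mm and upright. I took the difference as camera calibration error, which is given as about 2 mm.
- **Not fully checked:** in the final top view the arm partly hid the tray and the stirrer. I relied on the scene and earlier wrist pictures for those two.

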